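# Load a reagent cartridge into the carousel and shut the loading cover

## Task

Turn the reagent carousel by its centre handle until its one empty bay points squarely to the front of the unit (the loading point, the side where the flat cover runs on its rail), then stand the loose tall cartridge fully down in that bay, cap up and leaning outwards like the other four. Finally slide the flat cover all the way shut over it; do not push the other things on the bench about.

Things in the scene. Friction and masses are not known exactly. Their poses are not given: they have to be found in the camera images.
- unit: carousel unit: immovable white base 325 x 385 x 14 mm (x -150 to 175, y -152 to 232 mm) with a round grey carousel, disc 250 mm across, top 24 mm above the bench. Origin on the bench on the carousel's axis; z up; its -x is the front, the loading point (facing the robot's right, -y of the world), its +y roughly towards the robot. A low control box (to 69 mm high, y -110 to 110) stands at x 137 to 173 mm.
- rail_mid (a point): middle of the cover's steel guide rail on the unit, 138 mm above the bench: 8 x 8 mm bar along the unit's y at x -76 mm, from y -130 to 225 mm, on posts 14 mm wide at y -125 and 220 mm. Axes as the unit's.
- carousel (a joint): carousel angle about the unit's upright axis, rad, counter-clockwise from above; 0 (or a full turn) = the empty bay points to the unit's front. Turns both ways (stops at +-9.4), no detents, friction 0.1 N m, stays where left. Five bays 72 degrees apart; four hold cartridges fixed in them (white boxes, black caps), one is empty.
- handle_grip (a point): grip point of the carousel's handle, on its axis, 118 mm above the bench: a black upright bar 60 mm long (this point's x), 14 mm thick (y), 45 mm high (90 to 135 mm above the bench) on a hub 40 mm across. It turns with the carousel; the empty bay lies towards its -x.
- bay (a point): the empty bay, a grey pocket on the carousel. Origin at its floor's centre, 58 mm from the axis, 40 mm above the bench. z is the pocket's axis, leaning 30 degrees from vertical, mouth outwards; y horizontal along its width; x inwards and up. Inside 44 mm (y) by 34 mm (x); walls 3 mm thick, along z the outer (-x) is 50 mm high, the sides 34, the inner 25.
- cartridge_mid (a point): the loose tall cartridge to load, like the four in the carousel: white box 26 (its x) x 36 (y) x 78 mm high plus black cap 22 mm across, 100 mm overall, about 0.12 kg, upright on the bench to the robot's right. This point: its centre, 50 mm above its foot; z runs foot to cap. Fits the bay with its 36 mm width along the bay's y, either way round.
- cartridge: the same loose tall cartridge, origin at the centre of its underside
- cover (a joint): how far the cover is open, m: 0 = fully shut over the loading point (end stop), 0.15 = fully open. Opens along the unit's +y, stays where left (friction 1.5 N). It starts open.
- cover_grip (a point): centre of the cover's grip, 161 mm above the bench: upright black rib 50 mm long (unit's x), 12 mm thick (y), 26 mm high, at the unit's x -108 mm. The cover is a flat aluminium plate 78 (x -150 to -72) by 100 (y) by 5 mm, underside 142 mm above the bench; a cartridge fully down in the bay clears it by about 10 mm. Axes as the unit's.
- squat: bystander: loose low cartridge, also white with black cap, 36 x 56 x 64 mm high, upright, to the robot's right; does not belong in the bay. Origin under its centre.
- wash_bottle: bystander: loose round amber bottle, 64 mm across, 150 mm high, to the robot's left. Origin under its centre.
- dishes: bystander: loose stack of round dishes, 90 mm across, 42 mm high, ahead right. Origin under its centre.
- tip_box: bystander: loose white box 120 x 85 x 49 mm high with grey lid, front right. Origin under its centre.
There are look-alikes about, which are no part of the job. What is shaped like the cartridge but brown, purple or yellow is not meant.

How it is judged:
By the outcome, as a careful person would: the job done as asked, in the order asked, and still so for the second after the job is handed in, with the robot touching nothing.
It also fails if it takes over 67 s, if anything falls off the work surface, if the arm or the gripper's body presses on something with over 40 N, if the wrist force passes 120 N, or if a joint passes its speed limit or range.

## Robot

A 6-joint arm with a two-finger parallel gripper is mounted at the origin on the work surface. World frame = base frame: x ahead of the robot, y to its left, z up, the work surface at z = 0. Lengths are in m, angles in degrees, forces in N, time in s.
With the tool pointing down it reaches from about 0.25 to 0.725 m from the base axis. Payload 9.7 kg.
Tool frame: the origin (TCP) lies at the very end of the fingers, on their centre line; the grasp point (between the pads) lies 19 mm behind it; z points along the fingers, y is the direction in which the jaws open and shut (so a half turn about z gives the same grasp; the last joint's range is limited). The gripper opens to 85 mm and grips with 20 to 120 N. Pads are 22 mm wide; open, the fingers measure 114 mm over their backs; the gripper's body (76 mm by 85 mm) begins 54 mm behind the grasp point. The pads swing forward as they close: fully open they stand 13 mm farther back than shut.
Start: joints at [74.771, 4.979, 10.078, 95.1, 0, 90], TCP at [0.144, 0.531, 0.231] pointing down, gripper open.
Joint ranges: [-179.16, 179.16], [-48.56, 103.87], [-65.8, 70.77], [-126.05, 130.52], [-82.76, 87.17], [-180, 180]. Speed limits (degrees/s): [127.2, 127.2, 147.25, 180, 180, 180].

## Interface

Orientations are given as [roll, pitch, yaw] about the fixed x, y, z axes, in that order (R = Rz(yaw) Ry(pitch) Rx(roll)).
In Python, from workcell import bot gives the robot as it stands.
- The arm moves only by the shell command python3 -m pendant 'ROWS' [FORCE]. ROWS is JSON, a list that holds one entry, the list of rows, each a list of 7 numbers: the shift along the tool's x, y, z in cm, then the turn, a rotation vector about the tool's x, y, z in rad, then the opening in per cent of the stroke, from 0 (shut) to 100 (fully open). In form: [[[dx, dy, dz, ax, ay, az, gripper], ...]]. A call has 1 to 5 rows; each row shifts and turns the pose as measured when the row begins, along the tool's axes as they then stand; what a row does not reach is not made up. A row lasts 1/12 s, in which the tool goes at most 41.7 mm and 7.16 degrees, less where a joint would pass 70% of its speed; a pose out of reach is approached as far as the arm can. A call with a gripper value outside its range is refused whole. The fingers move at their own pace and stop on an object; FORCE is the grip in N (left out, the last holds). Time passes only in rows, so rows that do not move let the fingers close. It gives the time, the measured TCP pose, the force and the opening at its end, in the units of the state.
- bot.get_obs(): the state, without advancing time (a new reading comes with each control period).
- bot.camera(name): name is "scene" or "top" or "wrist"; returns the picture (400x640x3 uint8, red, green, blue); there is no depth.
- bot.get_calibration(name): a dict with "intrinsics" (3x3 intrinsics, pixels), "pose" (4x4, takes a point from camera to world coordinates); the wrist camera has in their place "T_tool_cam" (4x4, takes a point from camera to tool coordinates, whose origin is the TCP and whose axes are the flange's). Camera axes: x right, y down, z forward; pixel columns grow to the right and rows downward; lengths in m; the calibration is good to about 2 mm. A picture is of the moment at which its call begins: read the wrist's pose just before it. get_calibration takes no time and is no camera call.
- bot.job_done(): hands the job in, once; it reports no verdict.
Trained networks look in the newest picture that a camera, given by its name, has taken for a name from the list of things; names that differ only in an ending like _2 or _b are one class to them, and where a whole thing is asked for, a point or a joint stands for the part that bears it (a point fixed in the world has none). Each returns a list of dicts, best first, with "confidence" (0 to 1); they miss things now and then, are a little off and sometimes report something else, mostly with a low value. They report only what shows in the picture. A call takes as long as a camera call. They do not tell look-alikes from the thing itself.
- bot.masks_of(camera, thing): "pixels" (400x640 bool, what is visible of it) and "extent" ([left, top, right, bottom] in pixels, round what is visible of it).
- bot.mark_of(camera, thing): "uv" ([column, row] in pixels: a listed point, or the origin of a listed thing).
The state is a dict: "time": time; "q": joint angles; "qd": joint speeds; "joint_efforts": joint torques, N m; "ee_pos": TCP position; "tcp_rot": TCP orientation; "wrist_force": force on the tool from outside, world axes, zero at the start; "torque": the same for the moment, N m; "opening": finger opening in m.
Only numpy, scipy, OpenCV 4.12 (cv2) and the standard library are available. Lean on these libraries where they do the work, as an engineer would, in place of code of your own. Each camera call takes 0.05 s, during which the arm holds its last target. There are 200 camera calls.

## Working session

There is one attempt and no reset: what is moved stays moved. The work goes in short steps, Python scripts to look and compute and a shell command to move; the robot and the scene stay as the last step left them, time stands still between calls to the robot, and variables do not carry over. Pictures are saved under pics/ and viewed, about 8 in all and at most 12, crops included, and the job is handed in when it is done.

```bash
ls; mkdir -p pics; cat > h.py <<'E'
import numpy as np, cv2
from workcell import bot
from scipy.spatial.transform import Rotation as R
def tool():
    o=bot.get_obs(); T=np.eye(4); T[:3,3]=o["ee_pos"]; T[:3,:3]=R.from_euler("xyz",o["tcp_rot"],degrees=True).as_matrix(); return T
def cam(n):
    c=bot.get_calibration(n)
    return np.array(c["intrinsics"]), (np.array(c["pose"]) if "pose" in c else tool()@np.array(c["T_tool_cam"]))
def snap(n,f=None):
    K,P=cam(n); im=bot.camera(n)
    if f: cv2.imwrite("pics/"+f,im[:,:,::-1])
    return K,P,im
def ray(K,P,uv):
    d=P[:3,:3]@np.linalg.solve(K,[uv[0],uv[1],1]); return P[:3,3],d/np.linalg.norm(d)
def tri(rs):
    A=sum(np.eye(3)-np.outer(d,d) for o,d in rs); b=sum((np.eye(3)-np.outer(d,d))@o for o,d in rs)
    p=np.linalg.solve(A,b); return p,[round(1000*np.linalg.norm((np.eye(3)-np.outer(d,d))@(p-o)),1) for o,d in rs]
def atz(r,z): o,d=r; return o+d*(z-o[2])/d[2]
def proj(K,P,p):
    q=np.linalg.inv(P)@np.append(p,1); u=K@q[:3]; return u[:2]/u[2]
E
cat > a.py <<'E'
from h import *
np.set_printoptions(precision=4,suppress=True)
V={}
for n in("scene","top"):
    K,P,im=snap(n,n+"0.png"); V[n]=(K,P)
    print(n,P[:3,3],K[0,0])
names="unit rail_mid handle_grip bay cartridge_mid cartridge cover_grip squat wash_bottle dishes tip_box".split()
for t in names:
    rs=[]
    for n in V:
        m=bot.mark_of(n,t); print(t,n,[(np.round(x["uv"],1).tolist(),round(x["confidence"],2)) for x in m[:4]])
        if m: rs.append(ray(*V[n],m[0]["uv"]))
    if len(rs)==2: print("   ",*tri(rs))
print(bot.get_obs())
a=[cv2.imread(f"pics/{n}0.png") for n in V]
E
python3 a.py
```

```text
pics
scene [ 1.1137 -0.6476  0.7573] 414.9204183675452
top [0.2817 0.022  1.1919] 363.8336802717527
unit scene [([366.0, 223.9], 0.89)]
unit top []
rail_mid scene [([334.9, 188.4], 0.9)]
rail_mid top [([304.8, 189.4], 0.84)]
    [0.5505 0.0681 0.1306] [np.float64(0.8), np.float64(0.8)]
handle_grip scene [([366.0, 187.8], 0.72)]
handle_grip top [([287.3, 173.1], 0.81)]
    [0.6059 0.1263 0.1233] [np.float64(3.2), np.float64(3.2)]
bay scene [([381.0, 217.6], 0.9), ([366.0, 226.7], 0.35)]
bay top [([282.7, 158.6], 0.68)]
    [0.6669 0.1403 0.0482] [np.float64(11.4), np.float64(11.4)]
cartridge_mid scene [([191.7, 262.3], 0.97), ([250.7, 226.7], 0.86), ([228.6, 251.4], 0.73), ([253.2, 265.8], 0.57)]
cartridge_mid top [([395.5, 233.5], 0.72), ([363.2, 238.3], 0.71), ([395.4, 204.0], 0.7), ([416.4, 245.6], 0.67)]
    [ 0.4132 -0.2596  0.0345] [np.float64(45.0), np.float64(45.0)]
cartridge scene [([196.5, 272.4], 0.97), ([253.6, 283.2], 0.65), ([230.5, 265.2], 0.64), ([252.5, 244.1], 0.54)]
cartridge top [([390.3, 232.9], 0.58), ([417.4, 246.6], 0.58), ([364.4, 238.6], 0.46)]
    [ 0.4178 -
[... 546 characters left out ...]
shes top [([410.3, 158.1], 0.67)]
    [ 0.7006 -0.2828  0.0082] [np.float64(1.8), np.float64(1.8)]
tip_box scene [([152.3, 305.6], 0.93)]
tip_box top [([457.0, 255.4], 0.59)]
    [ 0.3777 -0.4236 -0.0143] [np.float64(7.0), np.float64(7.0)]
{'time': 1.2, 'q': array([74.7699,  4.9813, 10.0779, 95.0986,  0.0003, 90.0023]), 'qd': array([ 0.0588, -0.0929,  0.0213,  0.1138, -0.0313, -0.0119]), 'joint_efforts': array([ -0.0009, -52.0103,  46.4858,   0.0016,  -0.0001,   0.    ]), 'ee_pos': array([0.1445, 0.5307, 0.2313]), 'tcp_rot': array([-179.998 ,   -0.0003,  164.7676]), 'wrist_force': array([-0.8675, -0.1825,  0.4614]), 'torque': array([ 0.0211, -0.0194,  0.0232]), 'opening': 0.0855600452236749}
```

View images.

```bash
python3 -c "
import cv2,numpy as np
a=cv2.imread('pics/scene0.png')[130:360,120:480];b=cv2.imread('pics/top0.png')[110:320,220:500]
cv2.imwrite('pics/s1.png',cv2.resize(a,(792,506)));cv2.imwrite('pics/t1.png',cv2.resize(b,(784,588)))"
```

```text
(no output)
```

View pics/s1.png

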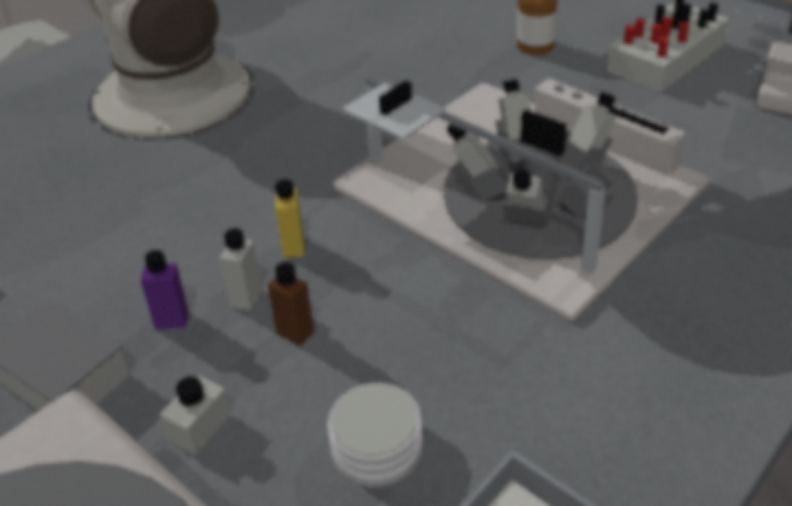

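View pics/t1.png

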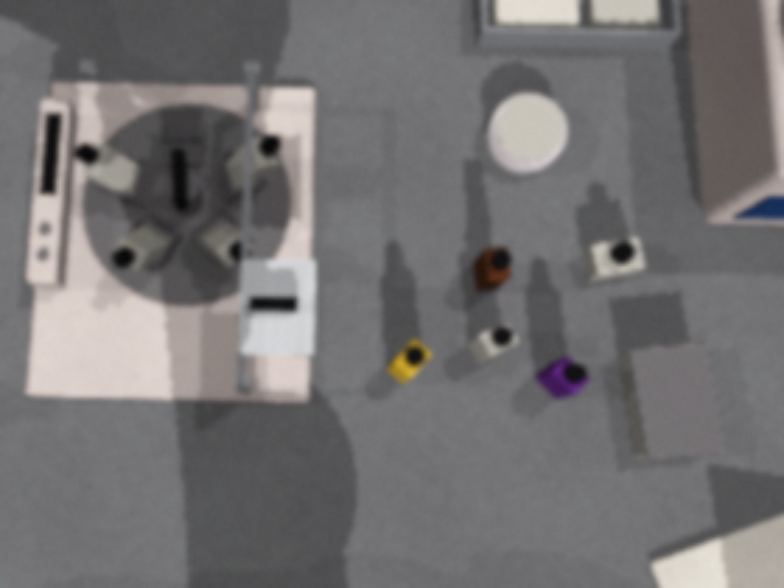

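The scene crop shows look-alikes at full-frame pixels: purple (195,263), brown (253,268), yellow (251,231), squat (207,320). The loose white tall cartridge is at scene (228,252), top (396,233). The empty bay points roughly away from the robot (top, about (286,160)), and the cover is open at top (317,218).

```bash
cat > b.py <<'E'
from h import *
np.set_printoptions(precision=4,suppress=True)
Ks,Ps=cam("scene");Kt,Pt=cam("top")
f=lambda u,v:(u/2.8+220,v/2.8+110)
for c in [(55,83),(315,88),(310,400),(28,395)]: print(atz(ray(Kt,Pt,f(*c)),.014))
print("disc",atz(ray(Kt,Pt,f(187,205)),.024))
for c in [(253,68),(243,390)]: print("rail",atz(ray(Kt,Pt,f(*c)),.142))
g=lambda u,v:(u/2.2+120,v/2.2+130)
for c in [(335,185),(573,317),(708,182)]: print("scene",atz(ray(Ks,Ps,g(*c)),.014))
print("cart",tri([ray(Ks,Ps,(228.6,251.4)),ray(Kt,Pt,(395.5,233.5))]))
Kw,Pw=cam("wrist"); print(np.linalg.inv(tool())@Pw,Kw)
E
python3 b.py
```

```text
[0.7537 0.3036 0.014 ]
[ 0.753 -0.017  0.014]
[ 0.3723 -0.0151  0.014 ]
[0.3718 0.3085 0.014 ]
disc [0.5983 0.1339 0.024 ]
rail [0.724  0.0559 0.142 ]
rail [0.3713 0.0576 0.142 ]
scene [ 0.3836 -0.0162  0.014 ]
scene [ 0.7594 -0.0195  0.014 ]
scene [0.7638 0.2936 0.014 ]
cart (array([ 0.4348, -0.2181,  0.0438]), [np.float64(0.4), np.float64(0.4)])
[[ 0.001  -0.9519 -0.3063  0.0787]
 [ 1.      0.0012 -0.0005 -0.001 ]
 [ 0.0008 -0.3063  0.9519 -0.1431]
 [ 0.      0.      0.      1.    ]] [[327.679    0.     316.4012]
 [  0.     327.679  198.1637]
 [  0.       0.       1.    ]]
```

```bash
cat >> h.py <<'E'
def go(p,Rm,n=None):
    """per-row shift (cm, tool axes) and turn (rad) that reach p,Rm in n equal rows"""
    T=tool(); rv=R.from_matrix(T[:3,:3].T@Rm).as_rotvec(); d=T[:3,:3].T@(np.array(p)-T[:3,3])
    n=n or int(max(np.ceil(np.linalg.norm(d)/.040),np.ceil(np.linalg.norm(rv)/.12),1))
    S=sum(R.from_rotvec(rv*k/n).as_matrix() for k in range(n))
    print("n",n,"dp",np.round(np.linalg.solve(S,d)*100,2).tolist(),"rv",np.round(rv/n,4).tolist(),"| total mm",np.round(d*1000,1).tolist(),"rv",np.round(rv,3).tolist())
def Rt(yaw,tilt=0): # tool down at yaw; then tilt about world x (deg)
    return R.from_euler("x",tilt,degrees=True).as_matrix()@R.from_euler("xyz",[180,0,yaw],degrees=True).as_matrix()
E
python3 -c "
from h import *
go([.602,.133,.235],Rt(180))
p=bot.get_obs()"
```

```text
n 16 dp [-3.19, -2.06, -0.02] rv [-0.0, -0.0, -0.0166] | total mm [-545.9, -263.5, -3.7] rv [-0.0, -0.0, -0.266]
```

```bash
r='[-3.2,-2.06,-0.02,0,0,-0.0166,60]'
python3 -m pendant '[[[-3.2,-2.06,-0.02,0,0,-0.0166,60],[-3.2,-2.06,-0.02,0,0,-0.0166,60],[-3.2,-2.06,-0.02,0,0,-0.0166,60],[-3.2,-2.06,-0.02,0,0,-0.0166,60],[-3.2,-2.06,-0.02,0,0,-0.0166,60]]]' 30
python3 -m pendant '[[[-3.2,-2.06,-0.02,0,0,-0.0166,60],[-3.2,-2.06,-0.02,0,0,-0.0166,60],[-3.2,-2.06,-0.02,0,0,-0.0166,60],[-3.2,-2.06,-0.02,0,0,-0.0166,60],[-3.2,-2.06,-0.02,0,0,-0.0166,60]]]'
python3 -m pendant '[[[-3.2,-2.06,-0.02,0,0,-0.0166,60],[-3.2,-2.06,-0.02,0,0,-0.0166,60],[-3.2,-2.06,-0.02,0,0,-0.0166,60]]]'
cat > c.py <<'E'
from h import *
np.set_printoptions(precision=4,suppress=True)
o=bot.get_obs();print(o["time"],o["ee_pos"],o["tcp_rot"],o["q"])
import sys
K,P,im=snap("wrist",sys.argv[1])
for t in sys.argv[2:]:
    m=bot.mark_of("wrist",t)
    print(t,[(np.round(x["uv"],1).tolist(),round(x["confidence"],2)) for x in m[:4]])
    for x in m[:1]:
        z={"handle_grip":.118,"bay":.04,"rail_mid":.138,"cover_grip":.161,"cartridge_mid":.05}.get(t,0)
        print("   at nominal z",atz(ray(K,P,x["uv"]),z))
E
python3 c.py w1.png handle_grip bay rail_mid cover_grip; python3 -c "
from h import *
go([.602,.133,.235],Rt(180))"
```

```text
time: 1.62
ee_pos: [0.2762, 0.3934, 0.2302]
tcp_rot: [-180.0, -0.1, 170.3]
wrist_force: [0.9, 0.3, 0.0]
opening: 0.0512
time: 2.03
ee_pos: [0.4259, 0.2623, 0.2325]
tcp_rot: [179.9, 0.1, 175.4]
wrist_force: [-0.3, 1.1, 0.0]
opening: 0.0516
time: 2.28
ee_pos: [0.5216, 0.1894, 0.2341]
tcp_rot: [179.8, 0.2, 178.4]
wrist_force: [-0.2, 1.7, -0.3]
opening: 0.0514
2.2833 [0.5216 0.1894 0.2341] [179.8431   0.164  178.3944] [19.9154  5.5165 10.9684 95.2417  0.0858 21.521 ]
handle_grip [([254.2, 281.6], 0.65)]
   at nominal z [0.6042 0.1301 0.118 ]
bay [([274.8, 285.7], 0.82)]
   at nominal z [0.6592 0.1359 0.04  ]
rail_mid [([151.8, 242.2], 0.74)]
   at nominal z [0.5533 0.056  0.138 ]
cover_grip []
n 3 dp [-2.77, -1.89, -0.05] rv [0.0008, 0.0005, -0.0098] | total mm [-83.6, -55.7, -1.4] rv [0.002, 0.002, -0.029]
```

View pics/w1.png

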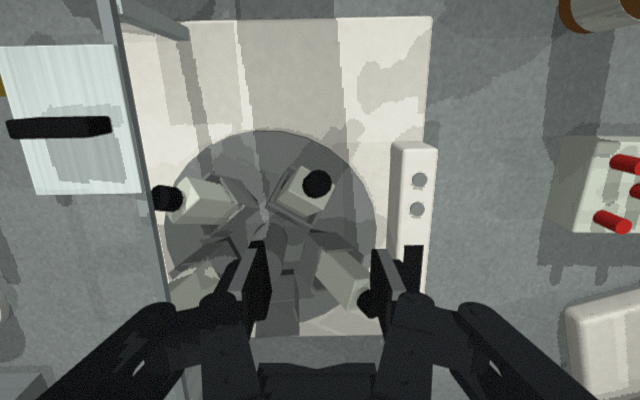

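The wrist view shows the carousel with the empty pocket at (285,300), partly hidden by the fingers, the cover rib at (60,127) and the rail at about (150,200). I'll centre on the axis for a clear handle view.

```bash

python3 -m pendant '[[[0.1,-2.9,0,0,0,-0.014,60],[0,-2.9,0,0,0,-0.014,60],[0,0,0,0,0,0,60],[0,0,0,0,0,0,60]]]'
python3 c.py w2.png handle_grip bay rail_mid cover_grip; python3 -c "
import cv2
a=cv2.imread('pics/w2.png')[100:380,120:480];cv2.imwrite('pics/w2c.png',cv2.resize(a,(720,560)))"
```

```text
time: 2.87
ee_pos: [0.5143, 0.1362, 0.2343]
tcp_rot: [179.8, 0.1, -179.6]
wrist_force: [-0.4, 0.7, 0.5]
opening: 0.0513
2.8667 [0.5143 0.1362 0.2343] [ 179.7955    0.1324 -179.5595] [14.7451  2.386   7.6831 95.1183  0.1655 14.3047]
handle_grip [([307.8, 286.2], 0.73), ([316.6, 289.9], 0.36)]
   at nominal z [0.6034 0.1285 0.118 ]
bay [([314.7, 296.0], 0.67)]
   at nominal z [0.6675 0.1351 0.04  ]
rail_mid [([221.3, 245.2], 0.97)]
   at nominal z [0.5529 0.0594 0.138 ]
cover_grip [([145.4, 129.8], 0.7), ([309.4, 288.2], 0.53)]
   at nominal z [0.4594 0.0241 0.161 ]
```

View pics/w2c.png

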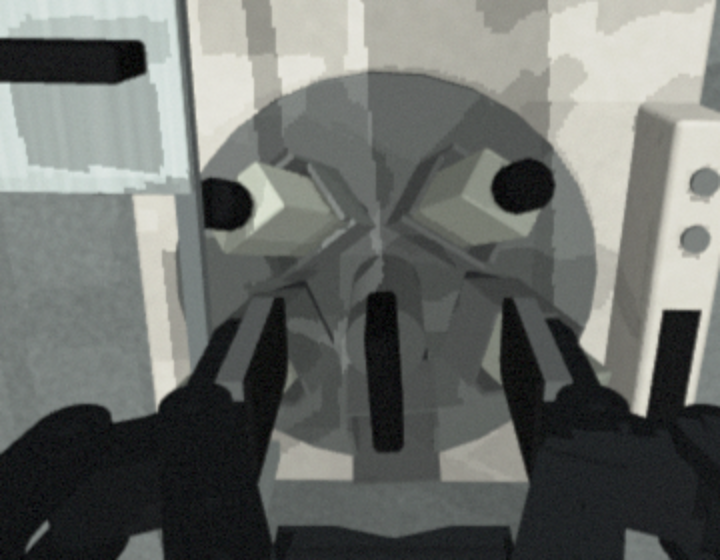

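The crop shows the handle bar from (311,247) to (314,326) full frame. It lies between the open fingers, with the empty pocket behind it.

```bash
python3 - <<'E'
from h import *
np.set_printoptions(precision=4,suppress=True)
K,P=cam("wrist")
a=atz(ray(K,P,(311,250)),.135);b=atz(ray(K,P,(314,325.5)),.135);print(a,b,(a+b)/2,np.linalg.norm(a-b),np.degrees(np.arctan2(*(b-a)[1::-1])))
for p in[(180,270),(597,270),(388,72)]: print(atz(ray(K,P,(p[0]/2+120,p[1]/2+100)),.024))
Kt,Pt=cam("top");f=lambda u,v:(u/2.8+220,v/2.8+110)
c=atz(ray(Kt,Pt,f(177,150)),.135);d=atz(ray(Kt,Pt,f(184,211)),.135);print(c,d,(c+d)/2,np.degrees(np.arctan2(*(c-d)[1::-1])))
# rail edge in wrist
c=atz(ray(K,P,(183/2+120,100)),.142);d=atz(ray(K,P,(198/2+120,100+180)),.142);print('rail',c,d)
print("triang",tri([ray(K,P,(312.5,287)),ray(Kt,Pt,f(180.5,180.5))]))
go([.603,.131,.17],Rt(182))
E
```

```text
[0.5586 0.132  0.135 ] [0.6327 0.135  0.135 ] [0.5956 0.1335 0.135 ] 0.07421966818685936 2.312525840362085
[0.5964 0.0123 0.024 ]
[0.5944 0.2571 0.024 ]
[0.4803 0.1334 0.024 ]
[0.63   0.1365 0.135 ] [0.5614 0.1262 0.135 ] [0.5957 0.1314 0.135 ] 8.573612860928673
rail [0.4416 0.0634 0.142 ] [0.5828 0.0569 0.142 ]
triang (array([0.5979, 0.1328, 0.1277]), [np.float64(0.7), np.float64(0.7)])
n 3 dp [-2.93, -0.25, 2.13] rv [0.0011, 0.0006, -0.0088] | total mm [-87.9, -6.7, 64.0] rv [0.003, 0.002, -0.026]
```

```bash

python3 -m pendant '[[[-2.95,0,2.1,0,0,-0.021,60],[-2.95,0,2.1,0,0,-0.021,60],[-2.5,0.1,1.7,0,0,-0.021,60],[0,0,0,0,0,0,60],[0,0,0,0,0,0,60]]]'
python3 -c "
from h import *
go([.603,.133,.103],Rt(184.5),3)"
```

```text
time: 3.53
ee_pos: [0.6022, 0.145, 0.1742]
tcp_rot: [179.8, 0.3, -175.4]
wrist_force: [-0.8, 0.1, 0.5]
opening: 0.0512
n 3 dp [0.01, -0.41, 2.37] rv [0.0014, 0.0018, 0.0004] | total mm [0.6, -12.4, 71.1] rv [0.004, 0.005, 0.001]
```

```bash

python3 -m pendant '[[[0,-1.24,0,0,0,0,60],[0,0,0,0,0,0,60],[0,0,2.4,0,0,0,60],[0,0,2.4,0,0,0,60],[0,0,2.2,0,0,0,60]]]'
python3 -m pendant '[[[0,0,0,0,0,0,0],[0,0,0,0,0,0,0],[0,0,0,0,0,0,0],[0,0,0,0,0,0,0],[0,0,0,0,0,0,0]]]' 40
python3 -c "
from h import *
print(bot.get_obs()['q'])
go([.603,.133,.103],Rt(89.6))"
```

```text
time: 3.95
ee_pos: [0.6049, 0.1337, 0.1104]
tcp_rot: [179.7, 0.9, -175.4]
wrist_force: [0.4, -0.2, -0.2]
opening: 0.0512
time: 4.37
ee_pos: [0.6023, 0.1332, 0.11]
tcp_rot: [179.7, 0.8, -175.4]
wrist_force: [3.5, 0.7, -13.1]
opening: 0.0131
[12.38006101 12.61053586  5.2450254  81.84205348  0.19265405  7.79184393]
n 14 dp [-0.01, 0.0, 0.05] rv [0.0011, 0.0004, 0.1184] | total mm [-0.6, -0.3, 7.0] rv [0.015, 0.006, 1.658]
```

```bash

for i in 1; do
python3 -m pendant '[[[0,0,0,0,0,0.118,0],[0,0,0,0,0,0.118,0],[0,0,0,0,0,0.118,0],[0,0,0,0,0,0.118,0],[0,0,0,0,0,0.118,0]]]'
python3 -m pendant '[[[0,0,0,0,0,0.118,0],[0,0,0,0,0,0.118,0],[0,0,0,0,0,0.118,0],[0,0,0,0,0,0.118,0],[0,0,0,0,0,0.118,0]]]'
python3 -m pendant '[[[0,0,0,0,0,0.118,0],[0,0,0,0,0,0.118,0],[0,0,0,0,0,0,0],[0,0,0,0,0,0,0]]]'
done
python3 -c "
from h import *
print(bot.get_obs()['torque'])
go([.603,.133,.109],Rt(89.6))"
```

```text
time: 4.78
ee_pos: [0.6026, 0.1348, 0.11]
tcp_rot: [179.3, 0.4, 149.8]
wrist_force: [3.0, 3.3, -10.6]
opening: 0.0131
time: 5.2
ee_pos: [0.6039, 0.136, 0.11]
tcp_rot: [179.2, -0.0, 114.4]
wrist_force: [4.8, 2.9, -10.7]
opening: 0.0132
time: 5.53
ee_pos: [0.6045, 0.1362, 0.11]
tcp_rot: [179.2, -0.1, 100.0]
wrist_force: [1.7, 1.1, -10.2]
opening: 0.0127
[-0.29538716  0.06467192 -0.04075013]
n 2 dp [-0.15, -0.1, 0.05] rv [0.0065, -0.0019, 0.0908] | total mm [-2.9, -2.1, 0.9] rv [0.013, -0.004, 0.182]
```

```bash

python3 -m pendant '[[[-0.1,0,0,0,0,0.09,0],[-0.1,0,0,0,0,0.085,0],[0,0,0,0,0,0,0],[0,0,0,0,0,0,0],[0,0,0,0,0,0,0]]]'
python3 -c "
from h import *
print(bot.get_obs()['torque'])
go([.6045,.133,.109],Rt(89.6))"
```

```text
time: 5.95
ee_pos: [0.605, 0.1363, 0.11]
tcp_rot: [179.3, -0.5, 90.7]
wrist_force: [3.7, 1.7, -8.5]
opening: 0.0132
[-0.11460342 -0.10252724 -0.05607555]
n 1 dp [-0.33, -0.06, 0.1] rv [0.0122, -0.0082, 0.0197] | total mm [-3.3, -0.6, 1.0] rv [0.012, -0.008, 0.02]
```

```bash

python3 -m pendant '[[[0,0,0,0,0,0.02,0],[0,0,0,0,0,0,0],[0,0,0,0,0,0,60],[0,0,0,0,0,0,60],[0,0,0,0,0,0,60]]]'
python3 -m pendant '[[[0,0,-2,0,0,0,60],[0,0,-4,0,0,0,60],[0.5,0,-4,0,0,0,60],[0.5,0,-4,0,0,0,60],[0,0,0,0,0,0,60]]]'
python3 c.py w3.png handle_grip bay rail_mid cover_grip cartridge_mid; python3 -c "
import cv2
a=cv2.imread('pics/w3.png')[100:400,120:520];cv2.imwrite('pics/w3c.png',cv2.resize(a,(800,600)))"
```

```text
time: 6.37
ee_pos: [0.606, 0.1365, 0.1133]
tcp_rot: [179.1, -0.6, 89.9]
wrist_force: [0.3, 0.3, 0.2]
opening: 0.0491
time: 6.78
ee_pos: [0.6019, 0.1447, 0.2616]
tcp_rot: [179.0, -0.6, 89.9]
wrist_force: [1.1, 0.1, 1.4]
opening: 0.0514
6.7833 [0.6019 0.1447 0.2616] [178.9528  -0.6158  89.9103] [ 13.3531  14.5261  24.3607  98.6729   0.3554 103.452 ]
handle_grip [([312.7, 200.2], 0.8)]
   at nominal z [0.6007 0.1294 0.118 ]
bay []
rail_mid [([265.7, 278.7], 0.64)]
   at nominal z [0.5569 0.0599 0.138 ]
cover_grip []
cartridge_mid [([175.0, 365.6], 0.59)]
   at nominal z [ 0.4156 -0.1236  0.05  ]
```

View pics/w3c.png

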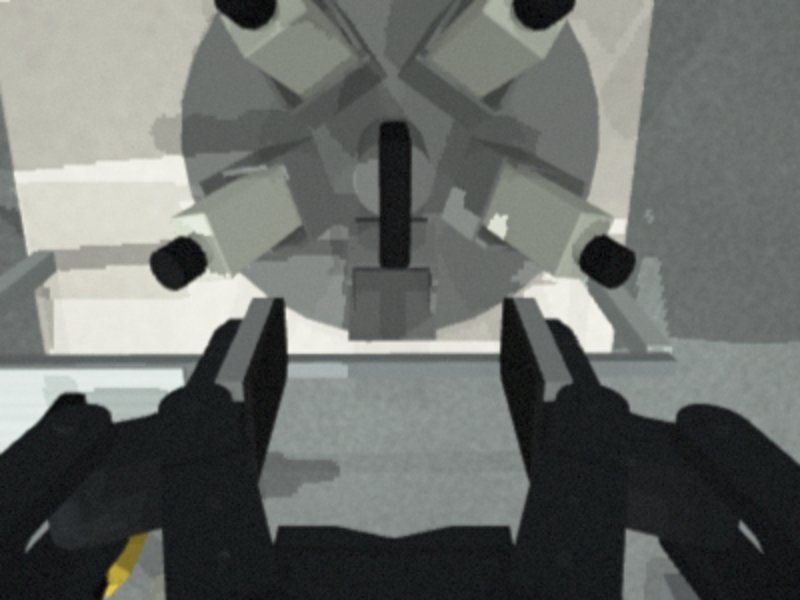

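The wrist view shows the empty pocket at crop (392,300), full frame (316,250). It is straight under the handle and square to the rail, which runs level at crop row 357. Next I'll put a number on the angle and find the rail's line.

```bash
python3 - <<'E'
from h import *
np.set_printoptions(precision=4,suppress=True)
K,P=cam("wrist"); g=lambda u,v,z:atz(ray(K,P,(u/2+120,v/2+100)),z)
a,b=g(395.5,130,.135),g(395,267,.135);print("handle",a,b,np.degrees(np.arctan2(*(b-a)[1::-1])))
a,b=g(353,268,.065),g(432,268,.065);print("pocket inner edge",a,b)
a,b=g(200,357,.142),g(670,357,.142);print("rail",a,b,np.degrees(np.arctan2(*(b-a)[1::-1])))
a,b=g(182,130,.024),g(600,130,.024);print("disc",a,b)
go([.44,-.14,.26],Rt(90))
E
```

```text
handle [0.6014 0.1665 0.135 ] [0.6012 0.1068 0.135 ] -90.21877752755728
pocket inner edge [0.5787 0.0756 0.065 ] [0.6218 0.0755 0.065 ]
rail [0.5159 0.0674 0.142 ] [0.7215 0.0667 0.142 ] -0.19738234801353285
disc [0.4798 0.1437 0.024 ] [0.7197 0.1432 0.024 ]
n 9 dp [-3.15, -1.78, -0.12] rv [0.0005, -0.0008, -0.0003] | total mm [-284.0, -159.4, -12.2] rv [0.004, -0.007, -0.002]
```

```bash

python3 -m pendant '[[[-3.2,-1.8,-0.1,0,0,0,60],[-3.2,-1.8,-0.1,0,0,0,60],[-3.2,-1.8,-0.1,0,0,0,60],[-3.2,-1.8,-0.1,0,0,0,60],[-3.2,-1.8,-0.1,0,0,0,60]]]'
python3 -m pendant '[[[-3.2,-1.8,-0.1,0,0,0,60],[-3.2,-1.8,-0.1,0,0,0,60],[-3.2,-1.8,-0.1,0,0,0,60],[-2,-1,0,0,0,0,60],[0,0,0,0,0,0,60]]]'
python3 c.py w4.png cartridge_mid cartridge squat
```

```text
time: 7.5
ee_pos: [0.5066, -0.0165, 0.2436]
tcp_rot: [-179.4, -0.4, 90.4]
wrist_force: [0.8, -0.4, 1.3]
opening: 0.051
time: 7.92
ee_pos: [0.4338, -0.1413, 0.2412]
tcp_rot: [-178.9, -0.4, 90.2]
wrist_force: [0.8, -0.4, -0.1]
opening: 0.0515
7.9167 [ 0.4338 -0.1413  0.2412] [-178.9274   -0.4309   90.1518] [-18.0849  -6.4024  -0.0882  97.4677   0.0735  71.7586]
cartridge_mid [([327.3, 241.8], 0.91), ([292.1, 302.9], 0.73), ([302.9, 153.0], 0.64), ([404.1, 244.5], 0.6)]
   at nominal z [ 0.4421 -0.2212  0.05  ]
cartridge [([327.8, 225.6], 0.82), ([293.7, 279.1], 0.76), ([306.8, 152.7], 0.73), ([391.8, 227.8], 0.59)]
   at nominal z [ 0.4434 -0.2221  0.    ]
squat []
```

View pics/w4.png

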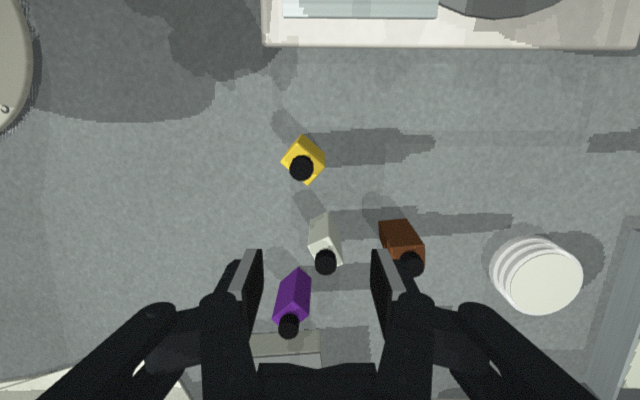

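The white tall cartridge is at (325,240), with purple at (292,295), yellow at (302,160) and brown at (402,243). One close crop will show its orientation.

```bash
python3 -c "
import cv2
a=cv2.imread('pics/w4.png')[195:285,280:400];cv2.imwrite('pics/w4c.png',cv2.resize(a,(720,540),interpolation=cv2.INTER_CUBIC))"
```

```text
(no output)
```

View pics/w4c.png

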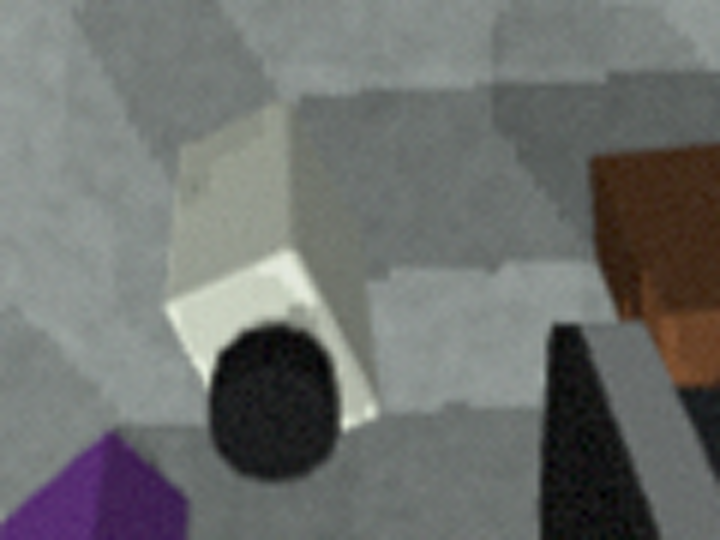

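The crop shows the white cartridge's top-face corners at (165,305), (288,248) and (378,410) and its foot corners at (180,150) and (290,103). It is clearly white and upright.

```bash
python3 - <<'E'
from h import *
np.set_printoptions(precision=4,suppress=True)
K,P=cam("wrist"); g=lambda u,v,z:atz(ray(K,P,(u/6+280,v/6+195)),z)
A,B,C=g(165,305,.078),g(288,248,.078),g(378,410,.078);print(A,B,C,np.linalg.norm(A-B),np.linalg.norm(B-C),np.degrees(np.arctan2(*(C-B)[1::-1])),np.degrees(np.arctan2(*(B-A)[1::-1])),"ctr",(A+C)/2)
D,E=g(180,150,0),g(288,103,0);print("foot edge",D,E,np.linalg.norm(D-E)); print("foot ctr", (D+E)/2+(C-B)/2)
Kt,Pt=cam("top");Ks,Ps=cam("scene")
print(tri([ray(K,P,(327.3,241.8)),ray(Kt,Pt,(395.5,233.5)),ray(Ks,Ps,(228.6,251.4))]))
E
```

```text
[ 0.424  -0.2097  0.078 ] [ 0.4449 -0.1987  0.078 ] [ 0.4612 -0.2292  0.078 ] 0.023625178001342513 0.03453949066740317 -61.96391535040135 27.693313952036743 ctr [ 0.4426 -0.2194  0.078 ]
foot edge [ 0.4237 -0.2115  0.    ] [ 0.4461 -0.2007  0.    ] 0.02492317161171005
foot ctr [ 0.443  -0.2213  0.    ]
(array([ 0.4392, -0.219 ,  0.0464]), [np.float64(5.8), np.float64(5.0), np.float64(1.4)])
```

```bash
python3 - <<'E'
from h import *
np.set_printoptions(precision=4,suppress=True)
K,P=cam("wrist")
for n,p in dict(purple=(292.1,302.9),yellow=(302.9,153),brown=(404.1,244.5)).items(): print(n,atz(ray(K,P,p),.05))
go([.442,-.220,.15],Rt(28))
E
```

```text
purple [ 0.4043 -0.2983  0.05  ]
yellow [ 0.4181 -0.1184  0.05  ]
brown [ 0.5306 -0.2198  0.05  ]
n 10 dp [-0.73, 0.47, 0.91] rv [-0.0021, 0.0002, 0.1088] | total mm [-82.7, 7.0, 90.7] rv [-0.021, 0.002, 1.088]
```

Neighbours are about 85 to 100 mm away, so there is room.

```bash

python3 -m pendant '[[[-0.73,0.47,0.6,-0.002,0,0.109,63],[-0.73,0.47,0.6,-0.002,0,0.109,63],[-0.73,0.47,0.6,-0.002,0,0.109,63],[-0.73,0.47,0.6,-0.002,0,0.109,63],[-0.73,0.47,0.6,-0.002,0,0.109,63]]]'
python3 -m pendant '[[[-0.73,0.47,0.6,-0.002,0,0.109,63],[-0.73,0.47,0.6,-0.002,0,0.109,63],[-0.73,0.47,0.6,-0.002,0,0.109,63],[-0.73,0.47,0.6,-0.002,0,0.109,63],[0,0,0,0,0,0,63]]]'
python3 -c "
from h import *
go([.442,-.220,.15],Rt(28))"
```

```text
time: 8.53
ee_pos: [0.4548, -0.1728, 0.2095]
tcp_rot: [-179.4, -0.1, 58.6]
wrist_force: [0.0, 0.6, -0.4]
opening: 0.0535
time: 8.95
ee_pos: [0.4531, -0.2028, 0.1801]
tcp_rot: [-179.6, 0.2, 32.7]
wrist_force: [-0.3, 0.2, -0.3]
opening: 0.0544
n 1 dp [-1.85, 0.87, 3.01] rv [-0.0067, 0.0037, 0.0813] | total mm [-18.5, 8.7, 30.1] rv [-0.007, 0.004, 0.081]
```

```bash

python3 -m pendant '[[[-0.93,0.44,1,-0.005,0.003,0.04,63],[-0.93,0.44,1,0,0,0.04,63],[0,0,0,0,0,0,63],[0,0,0,0,0,0,63]]]'
python3 c.py w5.png cartridge_mid; python3 -c "
from h import *
go([.442,-.220,.15],Rt(28))
import cv2
a=cv2.imread('pics/w5.png')[200:400,180:460];cv2.imwrite('pics/w5c.png',cv2.resize(a,(784,560)))"
```

```text
time: 9.28
ee_pos: [0.4434, -0.217, 0.1586]
tcp_rot: [-179.8, 0.0, 28.8]
wrist_force: [0.6, 0.4, 0.3]
opening: 0.0538
9.2833 [ 0.4434 -0.217   0.1586] [-179.7749    0.0453   28.7674] [-26.1298  -3.3852  -6.426   87.1695   0.0924 125.1027]
cartridge_mid [([376.6, 279.6], 0.95), ([379.1, 107.5], 0.75), ([320.3, 185.9], 0.74), ([320.4, 199.8], 0.72)]
   at nominal z [ 0.4001 -0.3015  0.05  ]
n 1 dp [-0.28, 0.19, 0.89] rv [-0.0036, 0.0007, 0.013] | total mm [-2.8, 1.9, 8.9] rv [-0.004, 0.001, 0.013]
```

View pics/w5c.png

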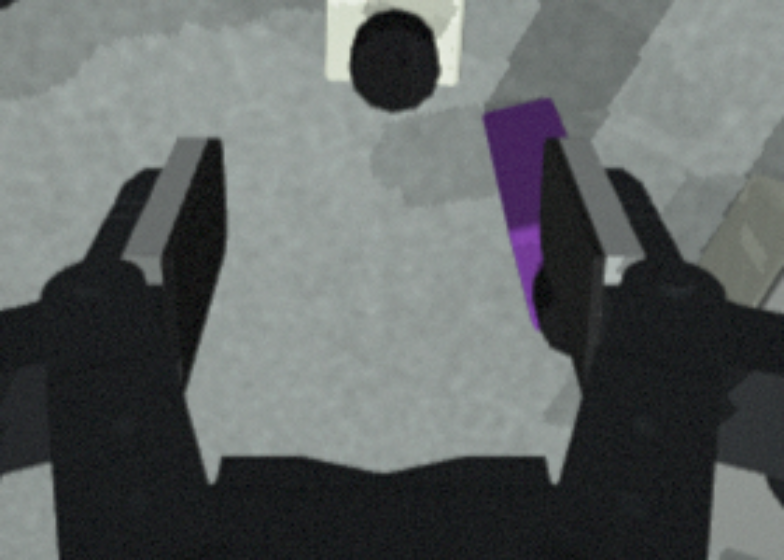

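The cartridge sits square and nearly centred between the jaws: cap at crop (393,60), full frame (320,221), and purple off to the right at the finger. I'll compute the final centre from the cap.

```bash
python3 - <<'E'
from h import *
np.set_printoptions(precision=4,suppress=True)
K,P=cam("wrist"); c=atz(ray(K,P,(320.4,221.4)),.1); print(c)
for q in[(328,75),(460,85)]: print((np.linalg.inv(tool())@np.append(atz(ray(K,P,(q[0]/2.8+180,q[1]/2.8+200)),.078),1))[:2])
print("cap in tool",(np.linalg.inv(tool())@np.append(c,1))[:3])
E
```

```text
[ 0.4419 -0.2217  0.1   ]
[-0.0168 -0.0134]
[-0.0196  0.0215]
cap in tool [-0.0036  0.0035  0.0589]
```

```bash

python3 -m pendant '[[[-0.4,0.37,0.5,0,0,0.01,63],[0,0,2.5,0,0,0,63],[0,0,3,0,0,0,63],[0,0,3,0,0,0,63],[0,0,2,0,0,0,63]]]'
python3 -m pendant '[[[0,0,0,0,0,0,63],[0,0,0,0,0,0,63]]]'
python3 -c "
from h import *
go([.4415,-.222,.044],Rt(28))"
```

```text
time: 9.8
ee_pos: [0.4465, -0.224, 0.0521]
tcp_rot: [179.6, -0.4, 28.4]
wrist_force: [-1.0, -0.3, -0.2]
opening: 0.0538
time: 9.97
ee_pos: [0.4445, -0.2231, 0.0482]
tcp_rot: [179.8, -0.2, 28.5]
wrist_force: [-0.5, 0.4, 0.3]
opening: 0.0541
n 1 dp [-0.22, -0.24, 0.42] rv [0.0028, -0.004, 0.0082] | total mm [-2.2, -2.4, 4.2] rv [0.003, -0.004, 0.008]
```

```bash

python3 -m pendant '[[[-0.2,-0.2,0.3,0,0,0,63],[0,0,0,0,0,0,0],[0,0,0,0,0,0,0],[0,0,0,0,0,0,0],[0,0,0,0,0,0,0]]]' 45
python3 -m pendant '[[[0,0,-1,0,0,0,0],[0,0,-3,0,0,0,0],[0,0,-4,0,0,0,0],[0,0,-4,0,0,0,0],[0,0,-4,0,0,0,0]]]'
python3 -c "
from h import *
go([.602,-.05,.26],Rt(90,30))
go([.602,-.05,.26],Rt(-90,30))"
```

```text
time: 10.38
ee_pos: [0.4438, -0.2234, 0.0502]
tcp_rot: [179.5, -0.4, 28.5]
wrist_force: [-0.2, 0.3, -1.6]
opening: 0.0355
time: 10.8
ee_pos: [0.4383, -0.2209, 0.2108]
tcp_rot: [-179.8, -0.0, 28.5]
wrist_force: [1.0, -1.7, -1.0]
opening: 0.0355
n 10 dp [2.52, 0.38, 0.07] rv [0.0278, 0.047, -0.1048] | total mm [225.4, -72.2, -49.0] rv [0.278, 0.47, -1.048]
n 18 dp [0.4, -1.56, -0.23] rv [0.0299, -0.0177, 0.1119] | total mm [225.4, -72.2, -49.0] rv [0.538, -0.318, 2.013]
```

```bash

python3 -m pendant '[[[2.5,0.38,0.07,0.028,0.047,-0.105,0],[2.5,0.38,0.07,0.028,0.047,-0.105,0],[2.5,0.38,0.07,0.028,0.047,-0.105,0],[2.5,0.38,0.07,0.028,0.047,-0.105,0],[2.5,0.38,0.07,0.028,0.047,-0.105,0]]]'
python3 -c "
from h import *
go([.602,-.05,.26],Rt(90,30))
print(bot.get_obs()['q'])"
```

```text
time: 11.22
ee_pos: [0.5484, -0.1552, 0.2405]
tcp_rot: [-177.1, -15.6, 59.5]
wrist_force: [0.2, -0.3, -2.1]
opening: 0.0356
n 5 dp [2.35, 0.36, 0.49] rv [0.0315, 0.0465, -0.0995] | total mm [118.7, -6.5, 13.3] rv [0.158, 0.232, -0.498]
[-23.64138742   8.08102958  13.28154131  96.271656    15.84125729
  96.31019521]
```

```bash

python3 -m pendant '[[[2.35,0.36,0.49,0.031,0.047,-0.1,0],[2.35,0.36,0.49,0.031,0.047,-0.1,0],[2.35,0.36,0.49,0.031,0.047,-0.1,0],[2.35,0.36,0.49,0.031,0.047,-0.1,0],[2,0.36,0.49,0.031,0.047,-0.1,0]]]'
python3 -m pendant '[[[0,0,0,0,0,0,0],[0,0,0,0,0,0,0]]]'
python3 -c "
from h import *
go([.603,-.014,.196],Rt(89.7,30))
print(bot.get_obs()['q'])"
```

```text
time: 11.63
ee_pos: [0.6041, -0.049, 0.2663]
tcp_rot: [178.7, -30.6, 92.1]
wrist_force: [0.5, -0.2, -0.3]
opening: 0.0351
time: 11.8
ee_pos: [0.6054, -0.0468, 0.2664]
tcp_rot: [178.7, -30.7, 92.5]
wrist_force: [-0.3, 0.1, -1.6]
opening: 0.0352
n 2 dp [-0.38, -0.13, 3.86] rv [0.0003, -0.0064, 0.0211] | total mm [-7.7, -2.7, 77.3] rv [0.001, -0.013, 0.042]
[-17.63011218  21.00643357  28.2523856  107.43277505  29.14780376
  67.60364074]
```

```bash

python3 -m pendant '[[[-0.4,-0.13,3,0,-0.006,0.02,0],[-0.38,-0.13,3,0,-0.006,0.02,0],[0,0,0,0,0,0,0],[0,0,0,0,0,0,0]]]'
python3 c.py w6.png handle_grip bay rail_mid; python3 -c "
from h import *
K,P=cam('wrist'); np.set_printoptions(precision=4,suppress=True)
F=np.array([.603,.076,.04]); T=tool()
go([.603,-.014,.196],Rt(89.7,30))
print('F px',proj(K,P,F),'outer wall top px',[proj(K,P,F+np.array([sx,-.866*.0185-.5*.050, -.5*.0185+.866*.05])) for sx in(-.022,.022)],'inner top',[proj(K,P,F+np.array([sx,.866*.0185-.5*.025, .5*.0185+.866*.025])) for sx in(-.022,.022)])
print('foot px',[proj(K,P,(T@[a,b,.05,1])[:3]) for a,b in((.013,.018),(.013,-.018))])
a=cv2.imread('pics/w6.png')[90:390,120:520];cv2.imwrite('pics/w6c.png',cv2.resize(a,(800,600)))"
```

```text
time: 12.13
ee_pos: [0.6027, -0.0254, 0.2116]
tcp_rot: [-180.0, -29.6, 89.2]
wrist_force: [0.5, 0.7, 0.0]
opening: 0.0357
12.1333 [ 0.6027 -0.0254  0.2116] [-179.9887  -29.6485   89.1826] [-15.4775  17.3895  17.9582  98.7785  28.589   73.2417]
handle_grip [([312.0, 81.7], 0.77)]
   at nominal z [0.6004 0.1277 0.118 ]
bay [([317.5, 167.7], 0.73)]
   at nominal z [0.6046 0.0741 0.04  ]
rail_mid [([253.6, 151.5], 0.73)]
   at nominal z [0.5555 0.0576 0.138 ]
n 1 dp [0.21, -0.1, 2.03] rv [0.0087, 0.0059, -0.0057] | total mm [2.1, -1.0, 20.3] rv [0.009, 0.006, -0.006]
F px [314.6022 165.9272] outer wall top px [array([291.589, 197.147]), array([338.3083, 196.5693])] inner top [array([291.941 , 153.2791]), array([336.891 , 152.7449])]
foot px [array([346.0287, 201.9974]), array([288.2399, 201.9558])]
```

View pics/w6c.png

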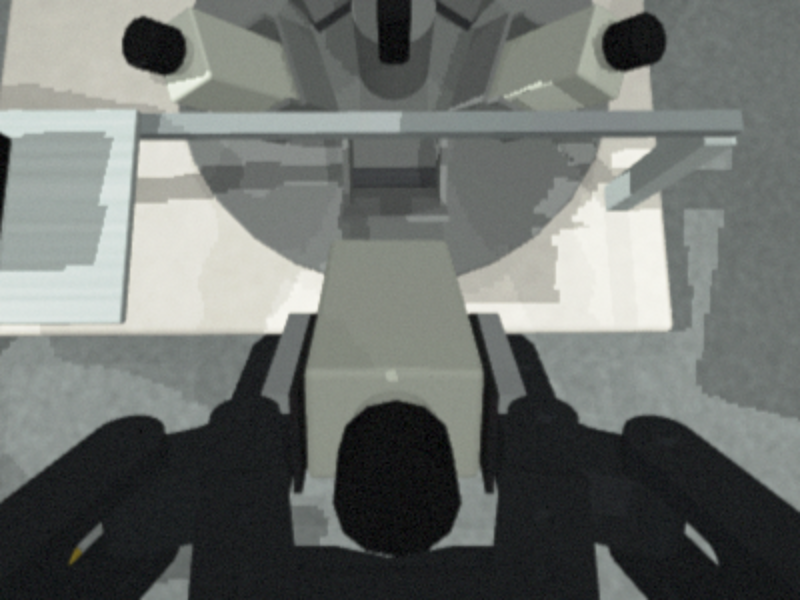

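The view shows the cartridge held squarely, with its foot edge at crop row 240 (columns 333 to 447). The pocket opening is under the rail at crop (395,165). I'll fit the cartridge's offset in the grip from its visible edges.

```bash
python3 - <<'E'
from h import *
from scipy.optimize import least_squares
K=np.array(bot.get_calibration("wrist")["intrinsics"]);C=np.array(bot.get_calibration("wrist")["T_tool_cam"])
f=lambda u,v:np.array([u/2+120,v/2+90])
obs=[((.013,-.018,0),f(333,240)),((.013,.018,0),f(447,240)),((.013,-.018,.078),f(305,370)),((.013,.018,.078),f(482,370))]
def res(x,out=False):
    M=R.from_rotvec([0,x[3],0]).as_matrix(); r=[]
    for p,u in obs:
        q=M@np.array([p[0],p[1],-p[2]])+[x[0],x[1],x[2]]
        r+=list(proj(K,C,q)-u)
    return np.append(r,[x[3]*20])
s=least_squares(res,[0,0,.05,0]); print("foot in tool",np.round(s.x,4),np.round(s.fun,1))
E
```

```text
foot in tool [-0.0059 -0.0005  0.0516 -0.0033] [ 1.4 -0.   1.2  0.  -0.8 -0.  -0.8  0.  -0.1]
```

```bash
python3 - <<'E'
from h import *
im=cv2.imread("pics/w6.png").astype(int).mean(2)
for c0,c1 in((295,305),(306,312),(325,335)):
    p=im[:,c0:c1].mean(1); print(c0,[(r,int(p[r])) for r in range(140,290,3)])
E
```

```text
295 [(140, 108), (143, 107), (146, 169), (149, 180), (152, 180), (155, 168), (158, 98), (161, 102), (164, 100), (167, 100), (170, 99), (173, 91), (176, 66), (179, 65), (182, 61), (185, 74), (188, 76), (191, 82), (194, 82), (197, 85), (200, 92), (203, 92), (206, 90), (209, 102), (212, 135), (215, 135), (218, 134), (221, 134), (224, 134), (227, 134), (230, 134), (233, 135), (236, 135), (239, 133), (242, 135), (245, 135), (248, 134), (251, 135), (254, 134), (257, 134), (260, 135), (263, 130), (266, 130), (269, 130), (272, 130), (275, 146), (278, 145), (281, 140), (284, 141), (287, 141)]
306 [(140, 106), (143, 104), (146, 170), (149, 182), (152, 182), (155, 169), (158, 98), (161, 107), (164, 107), (167, 107), (170, 106), (173, 94), (176, 66), (179, 64), (182, 61), (185, 76), (188, 78), (191, 82), (194, 81), (197, 88), (200, 107), (203, 109), (206, 107), (209, 113), (212, 135), (215, 134), (218, 134), (221, 134), (224, 134), (227, 134), (230, 134), (233, 134), (236, 134), (239, 134), (242, 136), (245, 135), (248, 134), (251, 135), (254, 135), (257, 134), (260, 135), (263, 133), (266, 134), (269, 134), (272, 134), (275, 146), (278, 146), (281, 141), (284, 140), (287, 129)]
325 [(140, 106), (143, 106), (146, 134), (149, 139), (152, 139), (155, 128), (158, 96), (161, 96), (164, 96), (167, 95), (170, 95), (173, 78), (176, 62), (179, 59), (182, 55), (185, 74), (188, 78), (191, 84), (194, 85), (197, 110), (200, 131), (203, 108), (206, 109), (209, 114), (212, 134), (215, 134), (218, 134), (221, 135), (224, 134), (227, 135), (230, 135), (233, 135), (236, 134), (239, 135), (242, 134), (245, 134), (248, 134), (251, 134), (254, 135), (257, 135), (260, 134), (263, 135), (266, 134), (269, 134), (272, 134), (275, 147), (278, 145), (281, 142), (284, 141), (287, 137)]
```

```bash

python3 -m pendant '[[[0.2,0.3,2,0.004,0.003,-0.003,0],[0,0,1.2,0.004,0.003,-0.003,0],[0,0,0,0,0,0,0],[0,0,0,0,0,0,0]]]'
python3 c.py w7.png bay handle_grip; python3 -c "
from h import *
go([.605,.051,.083],Rt(89.7,30))
import cv2
a=cv2.imread('pics/w7.png')[90:290,200:440];cv2.imwrite('pics/w7c.png',cv2.resize(a,(720,600)))"
```

```text
time: 12.67
ee_pos: [0.609, -0.0104, 0.1895]
tcp_rot: [179.7, -29.9, 89.8]
wrist_force: [0.7, -0.5, -1.0]
opening: 0.0355
12.6667 [ 0.609  -0.0104  0.1895] [179.6877 -29.8981  89.7637] [-14.103   17.28    15.339   95.5615  29.0276  74.272 ]
bay [([310.3, 177.0], 0.87), ([239.5, 158.5], 0.43)]
   at nominal z [0.6036 0.0736 0.04  ]
handle_grip [([306.3, 80.3], 0.81), ([314.5, 230.1], 0.35)]
   at nominal z [0.6016 0.1312 0.118 ]
n 4 dp [0.0, -0.12, 3.08] rv [0.002, 0.0004, 0.0004] | total mm [0.2, -5.0, 123.1] rv [0.008, 0.002, 0.001]
```

View pics/w7c.png

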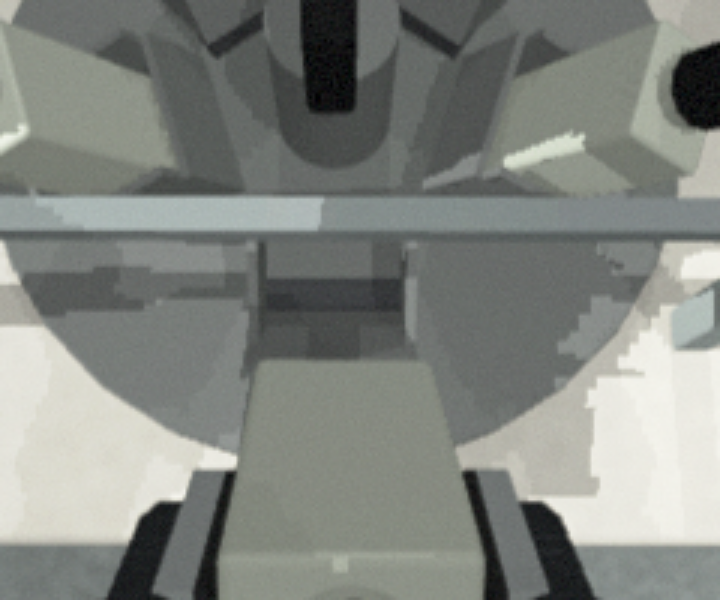

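The view shows the pocket's inner side walls at crop columns 262 and 405 (centre full 311). The foot is centred at full 315, so I need about 4 mm in -x and a small inward shift. I'll approach to just above the mouth and check the pose.

```bash

python3 -m pendant '[[[0.26,-0.45,1,0.008,0.002,0,0],[0,0,2,0,0,0,0],[0,0,2,0,0,0,0],[0,0,0,0,0,0,0],[0,0,0,0,0,0,0]]]'
cat > d.py <<'E'
from h import *
np.set_printoptions(precision=4,suppress=True)
o=bot.get_obs();print(o["time"],o["ee_pos"],o["tcp_rot"],o["wrist_force"])
F=np.array([.605,.076,.04]);a=np.array([0,-.5,.866]);e=np.array([0,.866,.5])
go(F+.0516*a+.0026*e,Rt(89.7,30))
E
python3 d.py
```

```text
time: 13.23
ee_pos: [0.6042, 0.0173, 0.1477]
tcp_rot: [-180.0, -30.0, 89.8]
wrist_force: [0.5, -0.1, -0.1]
opening: 0.0356
13.2333 [0.6042 0.0173 0.1477] [-179.9757  -29.9848   89.7561] [ 0.4852 -0.0633 -0.0904]
n 2 dp [-0.02, 0.04, 3.55] rv [0.0009, 0.0001, 0.0008] | total mm [-0.4, 0.7, 71.0] rv [0.002, 0.0, 0.002]
```

```bash

python3 -m pendant '[[[-0.03,0.07,1.3,0.002,0,0,0],[0,0,1,0,0,0,0],[0,0,0,0,0,0,0]]]'
python3 d.py
python3 -m pendant '[[[0,0,1,0,0,0,0],[0,0,0.8,0,0,0,0],[0,0,0,0,0,0,0]]]'
python3 d.py
```

```text
time: 13.48
ee_pos: [0.6054, 0.0288, 0.1277]
tcp_rot: [-180.0, -30.0, 89.8]
wrist_force: [-0.6, 0.5, -0.5]
opening: 0.0353
13.4833 [0.6054 0.0288 0.1277] [-179.9534  -29.9663   89.7716] [-0.5923  0.4916 -0.477 ]
n 2 dp [-0.01, -0.02, 2.4] rv [0.0006, 0.0003, 0.0009] | total mm [-0.3, -0.4, 47.9] rv [0.001, 0.001, 0.002]
time: 13.73
ee_pos: [0.6057, 0.0384, 0.1109]
tcp_rot: [-180.0, -30.0, 89.8]
wrist_force: [-0.4, -0.3, -1.7]
opening: 0.0356
13.7333 [0.6057 0.0384 0.1109] [-179.9949  -29.9579   89.7789] [-0.4015 -0.2954 -1.734 ]
n 1 dp [-0.03, -0.07, 2.86] rv [0.0018, 0.0007, 0.0019] | total mm [-0.3, -0.7, 28.6] rv [0.002, 0.001, 0.002]
```

No contact with the foot 29 mm above the floor, past the outer, and now the side, walls. Continuing gently.

```bash

python3 -m pendant '[[[0,-0.07,1,0,0,0,0],[0,0,0.9,0,0,0,0],[0,0,0,0,0,0,0]]]'
python3 d.py
python3 -m pendant '[[[0,0,0.6,0,0,0,0],[0,0,0.3,0,0,0,0],[0,0,0,0,0,0,0]]]'
python3 d.py
```

```text
time: 13.98
ee_pos: [0.605, 0.0488, 0.0928]
tcp_rot: [180.0, -30.0, 89.8]
wrist_force: [0.2, -0.2, -1.4]
opening: 0.0353
13.9833 [0.605  0.0488 0.0928] [179.9976 -29.9541  89.7772] [ 0.2068 -0.2048 -1.4269]
n 1 dp [-0.02, 0.0, 0.77] rv [0.002, 0.0008, 0.0019] | total mm [-0.2, 0.0, 7.7] rv [0.002, 0.001, 0.002]
time: 14.23
ee_pos: [0.6048, 0.0541, 0.0838]
tcp_rot: [-180.0, -30.0, 89.8]
wrist_force: [-0.7, -0.1, -1.3]
opening: 0.035
14.2333 [0.6048 0.0541 0.0838] [-179.98    -29.9587   89.7874] [-0.6839 -0.1348 -1.2533]
n 1 dp [-0.03, 0.02, -0.27] rv [0.0015, 0.0007, 0.002] | total mm [-0.3, 0.2, -2.7] rv [0.002, 0.001, 0.002]
```

```bash

python3 -m pendant '[[[0,0,0.2,0,0,0,0],[0,0,0,0,0,0,0]]]'
python3 -m pendant '[[[0,0,0.2,0,0,0,0],[0,0,0,0,0,0,0]]]'
```

```text
time: 14.4
ee_pos: [0.6059, 0.0545, 0.0839]
tcp_rot: [179.8, -29.9, 89.9]
wrist_force: [-0.1, -0.3, -1.1]
opening: 0.0355
time: 14.57
ee_pos: [0.607, 0.0548, 0.0837]
tcp_rot: [179.6, -29.9, 89.9]
wrist_force: [0.2, 1.0, -0.5]
opening: 0.0353
```

```bash
python3 -c "
from h import *
o=bot.get_obs();print(o['q'],o['wrist_force'],o['torque'],o['joint_efforts'])"
python3 -m pendant '[[[0,-0.15,0.4,0.005,0,-0.003,0],[0,0,0,0,0,0,0]]]'
python3 d.py
```

```text
[-8.20970624 15.08994075  1.04691597 80.11645208 29.62607625 80.89533463] [ 0.24520196  1.03136616 -0.51306187] [-0.5683008  -0.02908317  0.00735653] [-7.51994667e-02 -6.28842402e+01  4.61824644e+01  7.63113946e-01
  1.73150081e+00  1.65198790e-02]
time: 14.73
ee_pos: [0.6076, 0.0546, 0.0843]
tcp_rot: [179.3, -29.7, 90.2]
wrist_force: [0.0, -0.3, -0.8]
opening: 0.0357
14.7333 [0.6076 0.0546 0.0843] [179.3301 -29.7433  90.1887] [ 0.0252 -0.3231 -0.8248]
n 1 dp [-0.1, -0.26, -0.26] rv [0.0101, 0.0044, 0.0081] | total mm [-1.0, -2.6, -2.6] rv [0.01, 0.004, 0.008]
```

```bash

python3 -m pendant '[[[0,-0.2,0.1,0.01,0.004,0.005,0]]]'
python3 -m pendant '[[[0,0,0.4,0,0,0,0]]]'
python3 d.py
python3 c.py w8.png bay; python3 -c "
import cv2
a=cv2.imread('pics/w8.png')[40:340,120:520];cv2.imwrite('pics/w8c.png',cv2.resize(a,(800,600)))"
```

```text
time: 14.82
ee_pos: [0.606, 0.0549, 0.0842]
tcp_rot: [180.0, -30.0, 89.9]
wrist_force: [-0.8, 0.5, -0.2]
opening: 0.0354
time: 14.9
ee_pos: [0.6067, 0.0555, 0.0832]
tcp_rot: [179.8, -29.9, 89.9]
wrist_force: [-10.8, -28.8, 42.6]
opening: 0.0353
14.9 [0.6067 0.0555 0.0832] [179.8264 -29.8991  89.8862] [-10.8347 -28.7806  42.5596]
n 1 dp [-0.13, -0.17, -0.39] rv [0.004, 0.0018, 0.0035] | total mm [-1.3, -1.7, -3.9] rv [0.004, 0.002, 0.004]
14.9 [0.6067 0.0555 0.0832] [179.8264 -29.8991  89.8862] [-8.1313 15.2814  1.2142 80.321  29.6053 80.8687]
bay [([319.2, 229.9], 0.86)]
   at nominal z [0.6082 0.075  0.04  ]
```

View pics/w8c.png

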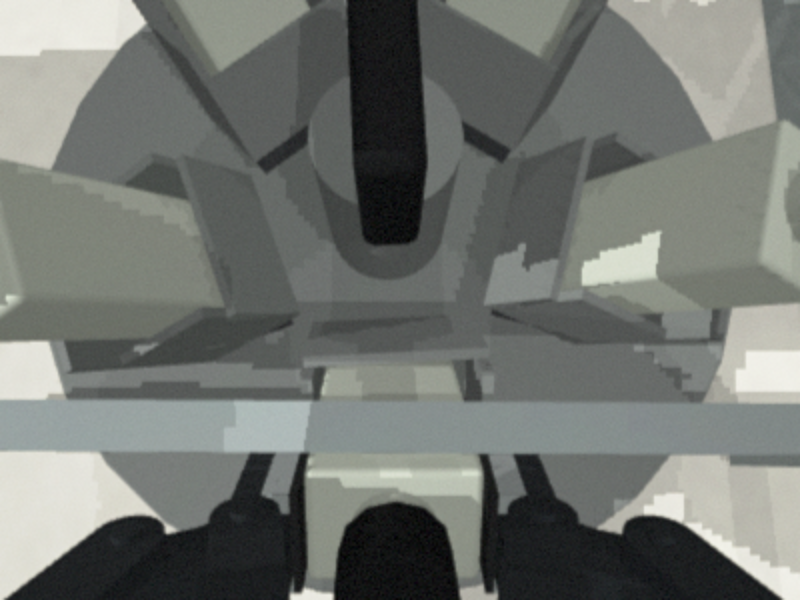

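The cartridge sits deep between the pocket walls, and the push met a firm axial stop of about 50 N. Only its upper box and cap, at crop (395,520), show past the rail. Releasing and withdrawing along the axis.

```bash

python3 -m pendant '[[[0,0,0,0,0,0,0],[0,0,0,0,0,0,58],[0,0,0,0,0,0,58],[0,0,0,0,0,0,58]]]'
python3 -m pendant '[[[0,0,-1.5,0,0,0,58],[0,0,-3,0,0,0,58],[0,0,-3,0,0,0,58],[0,0,-3,0,0,0,58],[0,0,-3,0,0,0,58]]]'
python3 c.py w9.png bay handle_grip cartridge_mid cover_grip
python3 -c "
from h import *
K,P=cam('wrist'); F=np.array([.605,.075,.04])
for s in(.05,.078,.1):
  print(s,proj(K,P,F+s*np.array([0,-.5,.866])))
go([.455,.026,.23],Rt(90))"
```

```text
time: 15.33
ee_pos: [0.6065, 0.0556, 0.0832]
tcp_rot: [179.9, -29.9, 89.8]
wrist_force: [1.1, 0.5, -0.0]
opening: 0.0494
time: 15.75
ee_pos: [0.6019, -0.0087, 0.1934]
tcp_rot: [-178.9, -30.2, 89.6]
wrist_force: [-0.9, 0.0, -0.6]
opening: 0.0495
15.75 [ 0.6019 -0.0087  0.1934] [-178.9159  -30.1908   89.6395] [-14.071   17.7693  16.2346  97.5089  28.9456  73.6583]
bay []
handle_grip [([318.2, 85.6], 0.88)]
   at nominal z [0.601  0.1314 0.118 ]
cartridge_mid [([325.4, 197.6], 0.67), ([316.7, 86.1], 0.27), ([321.7, 141.2], 0.16)]
   at nominal z [0.6073 0.054  0.05  ]
cover_grip [([84.4, 203.3], 0.6)]
   at nominal z [0.4575 0.026  0.161 ]
0.05 [322.46419425 193.72993961]
0.078 [322.50925091 204.33909707]
0.1 [322.55193324 214.38918842]
n 5 dp [0.89, -2.95, -0.49] rv [-0.0032, -0.1053, -0.0004] | total mm [47.9, -147.8, -13.4] rv [-0.016, -0.527, -0.002]
```

```bash
python3 - <<'E'
from h import *
K,P=cam("wrist"); im=cv2.imread("pics/w9.png").max(2)
b=((im<45)*255).astype(np.uint8); n,l,s,c=cv2.connectedComponentsWithStats(b[190:260,290:355])
for i in range(1,n):
    if s[i,4]>40: print("dark blob",s[i]+[290,190,0,0,0],c[i]+[290,190])
F=np.array([.605,.075,.04]);a=np.array([0,-.5,.866]);e=np.array([0,.866,.5]);x=np.array([1,0,0])
for s0 in(.08,.1,.11): print(s0,[np.round(proj(K,P,F+s0*a+d),1).tolist() for d in(-.011*x,.011*x,.011*e,-.011*e)])
E
python3 -m pendant '[[[0,0,-2,0,0,0,58],[0.9,-3,-0.5,-0.003,-0.105,0,58],[0.9,-3,-0.5,-0.003,-0.105,0,58],[0.9,-3,-0.5,-0.003,-0.105,0,58],[0.9,-3,-0.5,-0.003,-0.105,0,58]]]'
python3 -m pendant '[[[0.9,-2.5,-0.5,-0.003,-0.105,0,58],[0,0,0,0,0,0,58]]]'
python3 -c "
from h import *
go([.455,.026,.2],Rt(90))"
```

```text
dark blob [314 205  29  34 778] [327.39717224 222.00642674]
0.08 [[308.1, 205.2], [336.9, 205.2], [322.5, 191.4], [322.5, 218.6]]
0.1 [[307.0, 214.4], [338.1, 214.4], [322.6, 199.6], [322.5, 228.8]]
0.11 [[306.3, 219.6], [338.8, 219.6], [322.6, 204.2], [322.6, 234.5]]
time: 16.42
ee_pos: [0.4832, 0.0058, 0.222]
tcp_rot: [-177.9, -5.7, 89.4]
wrist_force: [-0.5, 0.9, 1.0]
opening: 0.0496
time: 16.58
ee_pos: [0.4532, 0.0173, 0.229]
tcp_rot: [-178.1, 0.9, 89.9]
wrist_force: [-1.3, 0.5, -0.2]
opening: 0.0493
n 1 dp [0.91, 0.27, 2.88] rv [-0.0327, 0.0151, -0.0018] | total mm [9.1, 2.7, 28.8] rv [-0.033, 0.015, -0.002]
```

```bash

python3 -m pendant '[[[0.9,0.3,2.4,-0.033,0.015,0,58],[0,0,0,0,0,0,58],[0,0,0,0,0,0,58]]]'
python3 - <<'E'
from h import *
np.set_printoptions(precision=4,suppress=True)
rs={}
for n in("scene","top"):
    K,P,im=snap(n,n+"1.png")
    for t in("cover_grip","cartridge_mid"):
        m=bot.mark_of(n,t); print(n,t,[(np.round(x["uv"],1).tolist(),round(x["confidence"],2),atz(ray(K,P,x["uv"]),.161 if t[1]=="o" else .083)[:2].round(4).tolist()) for x in m[:5]])
K,P=cam("scene"); print("expected mid",proj(K,P,[.605,.05,.083]))
K,P=cam("top"); print("expected mid",proj(K,P,[.605,.05,.083]))
go([.456,.026,.155],Rt(90))
E
```

```text
time: 16.83
ee_pos: [0.4521, 0.03, 0.2013]
tcp_rot: [-179.8, 0.0, 90.4]
wrist_force: [0.2, -0.9, 1.1]
opening: 0.0497
scene cover_grip [([299.0, 174.6], 0.96, [0.462, 0.0245]), ([336.1, 184.5], 0.36, [0.5689, 0.0484])]
scene cartridge_mid [([251.1, 266.7], 0.96, [0.552, -0.2421]), ([192.8, 262.0], 0.87, [0.435, -0.3169]), ([253.0, 229.1], 0.73, [0.4569, -0.1489]), ([348.7, 215.1], 0.51, [0.612, 0.0471])]
top cover_grip [([287.3, 187.2], 0.44, [0.5491, 0.1188])]
top cartridge_mid [([364.3, 237.8], 0.69, [0.4144, -0.1147]), ([397.1, 207.4], 0.65, [0.5109, -0.2176]), ([419.2, 244.4], 0.49, [0.3975, -0.2811])]
expected mid [347.2166 213.5529]
expected mid [311.715  176.7405]
n 2 dp [-0.14, 0.12, 2.36] rv [-0.0005, 0.0001, 0.0019] | total mm [-2.9, 2.5, 47.3] rv [-0.001, 0.0, 0.004]
```

The scene view confirms the loaded cartridge's mid point within about 2 px. Next is the cover grip.

```bash

python3 -m pendant '[[[-0.3,0.3,1.5,0,0,0,58],[0,0,1.6,0,0,0,58],[0,0,1.4,0,0,0,58],[0,0,0,0,0,0,58]]]'
python3 -m pendant '[[[0,0,0,0,0,0,0],[0,0,0,0,0,0,0],[0,0,0,0,0,0,0],[0,0,0,0,0,0,0]]]' 40
python3 -c "
from h import *
go([.608,.026,.155],Rt(90))"
```

```text
time: 17.47
ee_pos: [0.4595, 0.0242, 0.1584]
tcp_rot: [179.9, -0.0, 90.0]
wrist_force: [-0.3, 0.1, -0.8]
opening: 0.0495
time: 17.8
ee_pos: [0.4605, 0.0234, 0.1605]
tcp_rot: [179.8, -0.0, 89.9]
wrist_force: [-0.0, 0.1, -7.5]
opening: 0.0104
n 4 dp [0.07, 3.69, 0.14] rv [0.0007, -0.0001, -0.0003] | total mm [2.8, 147.5, 5.9] rv [0.003, -0.0, -0.001]
```

```bash

python3 -m pendant '[[[0,2,0,0,0,0,0],[0,2.5,0,0,0,0,0],[0,2.5,0,0,0,0,0],[0,2.5,0,0,0,0,0],[0,2.5,0,0,0,0,0]]]'
python3 -m pendant '[[[0,1.2,0,0,0,0,0],[0,0.7,0,0,0,0,0]]]'
python3 -m pendant '[[[0,0.5,0,0,0,0,0]]]'
python3 -m pendant '[[[0,0.4,0,0,0,0,0]]]'
```

```text
time: 18.22
ee_pos: [0.5788, 0.0224, 0.1604]
tcp_rot: [-179.7, 0.1, 89.9]
wrist_force: [-2.1, -0.5, 3.4]
opening: 0.0107
time: 18.38
ee_pos: [0.6014, 0.0222, 0.1605]
tcp_rot: [-179.8, 0.1, 89.8]
wrist_force: [-1.3, 0.3, -0.8]
opening: 0.0106
time: 18.47
ee_pos: [0.6045, 0.0221, 0.1604]
tcp_rot: [-179.4, 0.1, 89.8]
wrist_force: [-37.9, 0.1, 16.8]
opening: 0.0102
time: 18.55
ee_pos: [0.6044, 0.0222, 0.1604]
tcp_rot: [-178.8, 0.1, 89.8]
wrist_force: [-32.7, -0.2, 12.4]
opening: 0.0109
```

The cover hit its stop at x = 0.6045, which is the carousel axis line, so it is shut. Release, lift and check.

```bash

python3 -m pendant '[[[0,0,0,0,0,0,0],[0,0,0,0,0,0,50],[0,0,0,0,0,0,50],[0,0,0,0,0,0,50]]]'
python3 -m pendant '[[[0,0,-2,0,0,0,50],[0,0,-3,0,0,0,50],[2,0,-3,0,0,0,50],[3,0,-3,0,0,0,50],[3,0,-3,0,0,0,50]]]'
python3 -m pendant '[[[3,-2,-2,0,0,0,50],[3,-3,-2,0,0,0,50],[3,-3,0,0,0,0,50],[0,0,0,0,0,0,50]]]'
python3 - <<'E'
from h import *
np.set_printoptions(precision=4,suppress=True)
V={}
for n in("scene","top","wrist"):
    K,P,im=snap(n,n+"2.png"); V[n]=(K,P)
    for t,z in(("cover_grip",.161),("handle_grip",.118)):
        m=bot.mark_of(n,t); print(n,t,[(np.round(x["uv"],1).tolist(),round(x["confidence"],2),atz(ray(K,P,x["uv"]),z)[:2].round(4).tolist()) for x in m[:2]])
for t in("squat","wash_bottle","dishes","tip_box"):
    m=bot.mark_of("scene",t);print(t,m[0]["uv"].tolist() if m and hasattr(m[0]["uv"],"tolist") else m and m[0]["uv"])
a=cv2.imread("pics/scene2.png")[140:260,270:440];b=cv2.imread("pics/wrist2.png")
cv2.imwrite("pics/fin.png",np.vstack([cv2.resize(a,(400,282)),cv2.resize(b,(400,250))]))
E
```

```text
time: 18.88
ee_pos: [0.6038, 0.0223, 0.1616]
tcp_rot: [-178.7, 0.1, 89.9]
wrist_force: [0.3, -0.1, 0.5]
opening: 0.0425
time: 19.3
ee_pos: [0.6058, 0.099, 0.3]
tcp_rot: [-178.4, 0.2, 89.5]
wrist_force: [0.6, 0.4, 0.8]
opening: 0.0428
time: 19.63
ee_pos: [0.5316, 0.1924, 0.3468]
tcp_rot: [-179.0, -0.1, 89.5]
wrist_force: [0.5, -0.7, 0.9]
opening: 0.0425
scene cover_grip [([341.6, 196.7], 0.55, [0.6127, 0.0145])]
scene handle_grip [([366.4, 189.5], 0.67, [0.6087, 0.13])]
top cover_grip [([321.3, 170.2], 0.93, [0.6029, 0.0201]), ([180.8, 256.7], 0.26, [0.3423, 0.4095])]
top handle_grip [([282.1, 177.8], 0.6, [0.5897, 0.1399])]
wrist cover_grip [([380.4, 307.5], 0.84, [0.6036, 0.025])]
wrist handle_grip [([375.6, 209.0], 0.78, [0.5999, 0.1316])]
squat [209.9, 326.1]
wash_bottle [365.5, 148.9]
dishes [288.5, 331.5]
tip_box [150.0, 305.1]
```

View pics/fin.png

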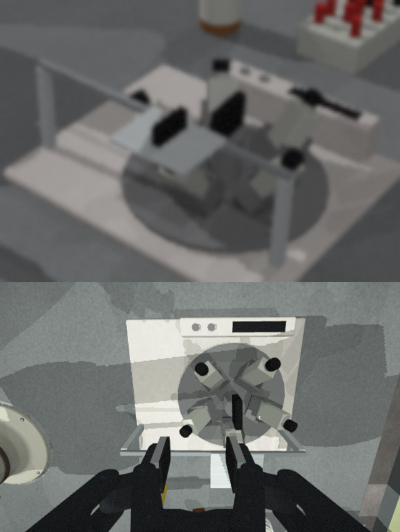

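The final picture shows the cover over the front bay (scene, rib at about (342,197) full frame) and the other four cartridges symmetric about the front. One last numeric check of the carousel angle follows.

```bash
python3 - <<'E'
from h import *
np.set_printoptions(precision=4,suppress=True)
K,P=cam("wrist"); im=cv2.imread("pics/wrist2.png").max(2)
b=((im<45)*255).astype(np.uint8)
# four caps and handle as dark blobs in the carousel area
n,l,s,c=cv2.connectedComponentsWithStats(b)
pts=[]
for i in range(1,n):
    if s[i,4]>60 and s[i,4]<1500 and c[i][1]<260 and 280<c[i][0]<480:
        w=atz(ray(K,P,c[i]),.127 if max(s[i,2:4])<30 else .118); print(s[i],w,np.degrees(np.arctan2(w[1]-.134,w[0]-.604)))
    
E
```

```text
[ 373   63   84   17 1280] [0.6328 0.2851 0.118 ] 79.19612508315987
[424 121  25  22 377] [0.6593 0.2233 0.127 ] 58.21683414357691
[312 129  21  21 329] [0.5366 0.2169 0.127 ] 129.1030445490547
[371 179  17  57 842] [0.604  0.1341 0.118 ] 100.40511249952252
[454 220  22  20 306] [0.7035 0.109  0.127 ] -14.111061236540962
[288 229  19  19 264] [0.5056 0.0984 0.127 ] -160.07984126711767
```

```bash
python3 - <<'E'
from h import *
from scipy.optimize import least_squares
np.set_printoptions(precision=4,suppress=True)
K,P=cam("wrist"); img=cv2.imread("pics/wrist2.png")
px=np.array([[424,121,25,22],[312,129,21,21],[454,220,22,20],[288,229,19,19]]); ctr=px[:,:2]+px[:,2:]/2-.5
nom=np.radians([54,126,-18,198])
W=np.array([atz(ray(K,P,c),.124)[:2] for c in ctr])
f=lambda x:(np.c_[x[0]+x[3]*np.cos(nom+x[2]),x[1]+x[3]*np.sin(nom+x[2])]-W).ravel()
s=least_squares(f,[.604,.134,0,.1]);print("caps: centre",s.x[:2],"angle",np.degrees(s.x[2]),"r",s.x[3],s.fun*1000)
im=img.max(2); m=np.zeros_like(im); m[179:236,371:388]=im[179:236,371:388]<45
ys,xs=np.nonzero(m)
for r in range(182,236,6): print(r,xs[ys==r].min(),xs[ys==r].max(),end="; ")
# rail: bright/dark line rows at several columns, base top edges
g=cv2.cvtColor(img,cv2.COLOR_BGR2GRAY); L=cv2.createLineSegmentDetector().detect(g)[0][:,0]
for a in L:
    d=np.hypot(a[2]-a[0],a[3]-a[1])
    if d>45 and max(a[1],a[3])<300: 
        p,q=[atz(ray(K,P,u),.142 if min(a[1],a[3])>265 else .014) for u in(a[:2],a[2:])]; print("\n",a.round(1),p[:2],q[:2],np.degrees(np.arctan2(*(q-p)[1::-1])).round(2),end="")
E
```

```text
caps: centre [0.6032 0.1349] angle 3.1897429895598073 r 0.1052356133553958 [ 0.127   0.0657  0.2761  0.1084 -0.2578  0.1631 -0.1453 -0.3372]
182 371 382; 188 371 386; 194 371 387; 200 372 387; 206 372 387; 212 372 387; 218 372 387; 224 373 387; 230 375 387; 
 [454.4  79.5 371.9  80.1] [0.7145 0.2793] [0.6038 0.2799] 179.69
 [371.9  62.6 456.9  61.9] [0.6029 0.3019] [0.7152 0.3012] -0.36
 [399.4 269.3 456.9 269.6] [0.627  0.0647] [0.6945 0.0644] -0.25
 [274.4 268.3 358.1 269. ] [0.4786 0.0659] [0.5783 0.0651] -0.48
 [200.9  61.7 207.9 127. ] [0.3733 0.3063] [0.3728 0.2198] -90.33
 [470.6  55.9 289.4  57.1] [0.7323 0.3084] [0.4929 0.3103] 179.53
 [358.1 273.8 274.3 271.6] [0.5785 0.0586] [0.4783 0.0615] 178.36
 [208.7 130.6 215.2 192.1] [0.3734 0.2149] [0.3728 0.1228] -90.37
 [355.6  85.5 468.1  83.8] [0.582  0.2733] [0.7336 0.2736] 0.11
 [466.9  86.8 400.6  88.2] [0.7324 0.2697] [0.6432 0.269 ] -179.56
 [465.4 218.1 488.1  59.2] [0.7546 0.0789] [0.7557 0.304 ] 89.71
 [387.  190.6 388.1 241.9] [0.6325 0.1236] [0.6389 0.039 ] -85.69
 [488.1 272.9 401.9 274. ] [0.7315 0.0599] [0.6304 0.0584] -179.11
 [396.9  88.4 293.1  88.6] [0.6382 0.2689] [0.4966 0.2704] 179.41
 [289.4  85.5 354.4  85.1] [0.4916 0.2744] [0.5803 0.2739] -0.37
 [239.5 225.8 288.1 222.9] [0.4052 0.0673] [0.4819 0.0718] 3.38
 [288.2 231.  236.9 234.2] [0.4816 0.0581] [0.3998 0.0529] -176.36
 [268.  189.3 218.  194.9] [0.4536 0.1266] [0.3767 0.1182] -173.75
 [275.6 277.8 334.4 278.1] [0.4794 0.053 ] [0.5502 0.0527] -0.23
 [539.4 263.6 481.8 261.8] [0.8814 0.0005] [0.7901 0.0038] 177.91
 [284.4 207.  219.4 207.3] [0.4772 0.0982] [0.3767 0.0982] -180.0
```

The cap fit gives the carousel about +3.5° off square: the seating push turned it slightly. To keep the order I'll reopen the cover, square the carousel by its handle, then shut the cover again.

```bash
python3 -c "
from h import *
go([.604,.024,.21],Rt(89.7),6)"
python3 -m pendant '[[[-2.8,1.2,2.2,0.003,0,0,50],[-2.8,1.2,2.2,0.003,0,0,50],[-2.8,1.2,2.2,0.003,0,0,50],[-2.8,1.2,2.2,0.003,0,0,50],[-2.8,1.2,2.2,0,0,0,50]]]'
python3 -m pendant '[[[-2,0.8,1.5,0,0,0,50],[0,0,0,0,0,0,50]]]'
python3 -c "
from h import *
go([.604,.024,.16],Rt(89.7))"
```

```text
n 6 dp [-2.72, 1.2, 2.22] rv [-0.0034, 0.0002, -0.0013] | total mm [-162.8, 73.9, 132.8] rv [-0.021, 0.001, -0.008]
time: 20.7
ee_pos: [0.5928, 0.0475, 0.2342]
tcp_rot: [-178.7, -0.2, 89.7]
wrist_force: [1.0, 0.1, -0.4]
opening: 0.0429
time: 20.87
ee_pos: [0.6005, 0.0216, 0.2125]
tcp_rot: [-178.3, -0.1, 89.5]
wrist_force: [0.3, -0.3, -0.3]
opening: 0.0427
n 2 dp [0.12, 0.23, 2.62] rv [-0.0148, -0.0008, -0.0018] | total mm [2.3, 5.1, 52.3] rv [-0.03, -0.002, -0.004]
```

```bash

python3 -m pendant '[[[0.1,0.4,2,-0.03,0,-0.003,50],[0,0,2.2,0,0,0,50],[0,0,1,0,0,0,50],[0,0,0,0,0,0,50]]]'
python3 -m pendant '[[[0,0,0,0,0,0,0],[0,0,0,0,0,0,0],[0,0,0,0,0,0,0],[0,0,0,0,0,0,0]]]'
python3 -m pendant '[[[0,-2,0,0,0,0,0],[0,-2.5,0,0,0,0,0],[0,-2.5,0,0,0,0,0],[0,-2.5,0,0,0,0,0],[0,-2.5,0,0,0,0,0]]]'
python3 -m pendant '[[[0,-1,0,0,0,0,0],[0,0,0,0,0,0,0],[0,0,0,0,0,0,50],[0,0,0,0,0,0,50],[0,0,0,0,0,0,50]]]'
```

```text
time: 21.2
ee_pos: [0.6041, 0.021, 0.1585]
tcp_rot: [180.0, -0.1, 89.4]
wrist_force: [-0.3, 0.2, -0.3]
opening: 0.0428
time: 21.53
ee_pos: [0.6039, 0.022, 0.1608]
tcp_rot: [180.0, -0.1, 89.5]
wrist_force: [0.8, -2.5, -12.0]
opening: 0.011
time: 21.95
ee_pos: [0.4862, 0.0229, 0.1607]
tcp_rot: [179.6, 0.0, 89.5]
wrist_force: [2.0, -0.7, -1.3]
opening: 0.011
time: 22.37
ee_pos: [0.4743, 0.0235, 0.1633]
tcp_rot: [179.4, -0.0, 89.6]
wrist_force: [0.9, -0.2, -0.7]
opening: 0.0428
```

```bash

python3 -m pendant '[[[0,0,-2.5,0,0,0,50],[0,0,-3.5,0,0,0,50],[2.4,3,0,0.01,0,-0.015,50],[2.4,3,0,0,0,-0.015,50],[2.4,3,0,0,0,-0.015,50]]]'
python3 -m pendant '[[[2.4,2.7,0,0,0,-0.015,50],[1.5,1.2,0,0,0,0,50],[0,0,0,0,0,0,50]]]'
python3 -c "
from h import *
go([.604,.134,.18],Rt(93))"
```

```text
time: 22.78
ee_pos: [0.5674, 0.0953, 0.2326]
tcp_rot: [179.4, -0.1, 91.9]
wrist_force: [1.2, -0.3, 0.4]
opening: 0.0425
time: 23.03
ee_pos: [0.6136, 0.1424, 0.2321]
tcp_rot: [179.2, -0.1, 93.0]
wrist_force: [1.4, -0.7, 0.6]
opening: 0.0424
n 2 dp [-0.4, -0.53, 2.6] rv [0.0069, -0.0012, -0.0004] | total mm [-8.1, -10.7, 51.9] rv [0.014, -0.002, -0.001]
```

```bash

python3 -m pendant '[[[-0.8,-1,1,0.014,0,0,50],[0,0,2.5,0,0,0,50],[0,0,0,0,0,0,50]]]'
python3 -c "
from h import *
go([.604,.134,.108],Rt(93))"
```

```text
time: 23.28
ee_pos: [0.6075, 0.1359, 0.1957]
tcp_rot: [179.9, -0.2, 93.1]
wrist_force: [-0.7, 0.7, -1.7]
opening: 0.0425
n 3 dp [-0.06, -0.12, 2.92] rv [0.0004, -0.001, 0.0007] | total mm [-2.0, -3.7, 87.7] rv [0.001, -0.003, 0.002]
```

```bash

python3 -m pendant '[[[-0.2,-0.35,2,0,0,0,50],[0,0,3,0,0,0,50],[0,0,2.9,0,0,0,50],[0,0,0.5,0,0,0,50],[0,0,0,0,0,0,50]]]'
python3 -m pendant '[[[0,0,0,0,0,0,0],[0,0,0,0,0,0,0],[0,0,0,0,0,0,0],[0,0,0,0,0,0,0]]]'
python3 -m pendant '[[[0,0,0,0,0,0.035,0],[0,0,0,0,0,0.026,0],[0,0,0,0,0,0,0]]]'
python3 -c "
from h import *
go([.6045,.134,.108],Rt(89.6))"
```

```text
time: 23.7
ee_pos: [0.6071, 0.1329, 0.1156]
tcp_rot: [179.5, -0.2, 93.0]
wrist_force: [0.8, 0.2, 0.5]
opening: 0.0427
time: 24.03
ee_pos: [0.6049, 0.1326, 0.1191]
tcp_rot: [179.9, -0.2, 93.0]
wrist_force: [11.7, 1.2, -18.0]
opening: 0.0131
time: 24.28
ee_pos: [0.6049, 0.1326, 0.1191]
tcp_rot: [180.0, -0.2, 89.4]
wrist_force: [-0.7, 0.9, -11.3]
opening: 0.013
n 1 dp [0.14, -0.04, 1.11] rv [0.0003, -0.0039, -0.0032] | total mm [1.4, -0.4, 11.1] rv [0.0, -0.004, -0.003]
```

Now release, rise to a viewpoint, and measure the angle again with the cap fit.

```bash

python3 -m pendant '[[[0,0,0,0,0,-0.003,0],[0,0,0,0,0,0,50],[0,0,0,0,0,0,50],[0,0,0,0,0,0,50]]]'
python3 -m pendant '[[[0,0,-2,0,0,0,50],[0,0,-4,0,0,0,50],[1,-1.5,-4,0,0,0,50],[2.5,-2,-2,0,0,0,50],[3,-2,-2,0,0,0,50]]]'
python3 -m pendant '[[[0,0,-4,0,0,0,50],[0,0,-4,0,0,0,50],[0,0,0,0,0,0,50],[0,0,0,0,0,0,50]]]'
cat > e.py <<'E'
from h import *
from scipy.optimize import least_squares
import sys
np.set_printoptions(precision=4,suppress=True)
K,P,im=snap("wrist",sys.argv[1]); b=((im.max(2)<45)*255).astype(np.uint8)
n,l,s,c=cv2.connectedComponentsWithStats(b); nom=np.radians([54,126,-18,198]); W=[];N=[]
for a in nom:
    e=np.array([.604+.105*np.cos(a),.1345+.105*np.sin(a),.124]); u=proj(K,P,e)
    k=[i for i in range(1,n) if 100<s[i,4]<1200 and np.linalg.norm(s[i,:2]+s[i,2:4]/2-.5-u)<22 and .7<s[i,2]/s[i,3]<1.4]
    if k: W.append(atz(ray(K,P,s[k[0],:2]+s[k[0],2:4]/2-.5),.124)[:2]);N.append(a)
    print(np.degrees(a),u,[s[i].tolist() for i in k])
W=np.array(W);N=np.array(N)
f=lambda x:(np.c_[x[0]+x[3]*np.cos(N+x[2]),x[1]+x[3]*np.sin(N+x[2])]-W).ravel()
r=least_squares(f,[.604,.134,0,.105]);print("centre",r.x[:2],"angle vs world",np.degrees(r.x[2]),"r",r.x[3],r.fun*1000)
E
python3 e.py w10.png
```

```text
time: 24.62
ee_pos: [0.6067, 0.1329, 0.1229]
tcp_rot: [179.7, -0.3, 89.7]
wrist_force: [0.5, 0.3, 1.4]
opening: 0.0428
time: 25.03
ee_pos: [0.5522, 0.1935, 0.2664]
tcp_rot: [179.7, -0.2, 89.4]
wrist_force: [0.6, 0.7, -0.9]
opening: 0.0428
time: 25.37
ee_pos: [0.5473, 0.1984, 0.36]
tcp_rot: [178.8, -0.6, 89.9]
wrist_force: [0.4, 0.5, -1.5]
opening: 0.0424
54.0 [414.3465 145.6342] [[404, 137, 22, 19, 313]]
126.0 [308.2301 146.0854] [[298, 136, 20, 20, 295]]
-18.0 [436.0965 238.0232] [[426, 230, 20, 19, 257]]
198.0 [278.7886 239.5148] [[269, 231, 19, 18, 240]]
centre [0.6033 0.1341] angle vs world -0.36397907043419875 r 0.10549578901464116 [-0.1101  0.0418  0.3643 -0.2749  0.1565  0.1681 -0.4107  0.065 ]
```

The carousel now reads -0.36° against the unit's own -0.35°, so it is square. Shutting the cover again, gripping the rib at x 0.474.

```bash

python3 -m pendant '[[[-3,-1.3,2.5,0.004,0,0,50],[-3,-1.3,2.5,0.004,0,0,50],[-3,-1.3,2.5,0.004,0,0,50],[-3,-1.3,2.5,0.004,0,0,50],[-3,-1.3,2.5,0.004,0,0,50]]]'
python3 -m pendant '[[[-1.8,-0.5,1.5,0,0,0,50],[0,0,0,0,0,0,50]]]'
python3 -c "
from h import *
go([.474,.024,.16],Rt(89.7))"
```

```text
time: 25.83
ee_pos: [0.4875, 0.0521, 0.2307]
tcp_rot: [179.3, -0.9, 90.3]
wrist_force: [-0.2, -0.8, -0.2]
opening: 0.0427
time: 26.0
ee_pos: [0.4777, 0.0292, 0.2083]
tcp_rot: [179.8, -0.8, 90.1]
wrist_force: [-1.2, -0.1, 0.1]
opening: 0.043
n 2 dp [-0.29, -0.19, 2.41] rv [0.0021, -0.0071, 0.0032] | total mm [-5.9, -3.9, 48.2] rv [0.004, -0.014, 0.006]
```

```bash

python3 -m pendant '[[[-0.5,-0.3,1.8,0.004,-0.014,0.005,50],[0,0,2,0,0,0,50],[0,0,0.9,0,0,0,50],[0,0,0,0,0,0,50]]]'
python3 -m pendant '[[[0,0,0,0,0,0,0],[0,0,0,0,0,0,0],[0,0,0,0,0,0,0],[0,0,0,0,0,0,0]]]'
python3 -m pendant '[[[0,2,0,0,0,0,0],[0,2.5,0,0,0,0,0],[0,2.5,0,0,0,0,0],[0,2.5,0,0,0,0,0],[0,2,0,0,0,0,0]]]'
python3 -m pendant '[[[0,0.8,0,0,0,0,0],[0,0.5,0,0,0,0,0]]]'
python3 -m pendant '[[[0,0.4,0,0,0,0,0]]]'
python3 -m pendant '[[[0,0.4,0,0,0,0,0]]]'
```

```text
time: 26.33
ee_pos: [0.4732, 0.0228, 0.1584]
tcp_rot: [-180.0, 0.0, 89.5]
wrist_force: [-0.2, -0.1, -0.6]
opening: 0.0428
time: 26.67
ee_pos: [0.4737, 0.0236, 0.16]
tcp_rot: [-180.0, 0.0, 89.6]
wrist_force: [-0.7, -2.8, -11.1]
opening: 0.0109
time: 27.08
ee_pos: [0.5883, 0.0226, 0.1599]
tcp_rot: [-179.7, 0.1, 89.6]
wrist_force: [-1.7, -1.5, 1.8]
opening: 0.0111
time: 27.25
ee_pos: [0.6044, 0.0225, 0.1599]
tcp_rot: [-179.7, 0.2, 89.6]
wrist_force: [-28.3, -1.0, 5.1]
opening: 0.0109
time: 27.33
ee_pos: [0.6046, 0.0224, 0.1598]
tcp_rot: [-179.1, 0.2, 89.6]
wrist_force: [-43.3, -0.7, 13.2]
opening: 0.0106
time: 27.42
ee_pos: [0.6043, 0.0224, 0.1598]
tcp_rot: [-178.6, 0.2, 89.6]
wrist_force: [-26.2, -2.0, 7.3]
opening: 0.0109
```

The cover is against its stop again at 0.6045. Release, lift clear and run the final checks.

```bash

python3 -m pendant '[[[0,0,0,0.01,0,0,0],[0,0,0,0,0,0,50],[0,0,0,0,0,0,50],[0,0,0,0,0,0,50]]]'
python3 -m pendant '[[[0,0,-2,0,0,0,50],[0,0,-4,0,0,0,50],[2,-1,-3,0,0,0,50],[3.5,-1.5,-2,0,0,0,50],[3.5,-1.5,-2,0,0,0,50]]]'
python3 -m pendant '[[[3.5,-1.5,-1,0,0,0,50],[3,-1.5,-3,0,0,0,50],[0,0,-3,0,0,0,50],[0,0,0,0,0,0,50],[0,0,0,0,0,0,50]]]'
python3 e.py w11.png
python3 - <<'E'
from h import *
Kw,Pw=cam("wrist")
print("wrist cover",[atz(ray(Kw,Pw,x["uv"]),.161)[:2] for x in bot.mark_of("wrist","cover_grip")[:1]])
for n in("scene","top"):
    K,P,im=snap(n,n+"3.png")
    print(n,[(np.round(x["uv"],1).tolist(),atz(ray(K,P,x["uv"]),.161)[:2].round(4).tolist()) for x in bot.mark_of(n,"cover_grip")[:1]])
    for t in("cartridge_mid","squat","wash_bottle","dishes","tip_box"): print(t,[(np.round(x["uv"],1).tolist(),round(x["confidence"],2)) for x in bot.mark_of(n,t)[:5]])
    d=cv2.absdiff(im[:,:,::-1].copy(),cv2.imread(f"pics/{n}0.png")).max(2); 
    k,l,s,c=cv2.connectedComponentsWithStats((cv2.medianBlur(d,5)>45).astype(np.uint8)); print("changed",[q[:5].tolist() for q in s[1:] if q[4]>25])
E
```

```text
time: 27.75
ee_pos: [0.6035, 0.023, 0.1611]
tcp_rot: [-177.9, 0.1, 89.7]
wrist_force: [0.7, 0.2, -0.1]
opening: 0.0425
time: 28.17
ee_pos: [0.5691, 0.1096, 0.2914]
tcp_rot: [-177.7, 0.2, 89.2]
wrist_force: [0.7, 1.7, -0.7]
opening: 0.0426
time: 28.58
ee_pos: [0.5406, 0.1807, 0.3694]
tcp_rot: [-178.6, -0.2, 89.6]
wrist_force: [0.9, 0.1, -0.6]
opening: 0.0427
54.0 [430.2193 127.8561] [[419, 119, 23, 20, 329]]
126.0 [323.3898 128.2238] [[314, 118, 19, 21, 294]]
-18.0 [451.4605 222.4819] [[441, 215, 21, 18, 263]]
198.0 [293.4803 221.8243] [[284, 213, 19, 18, 238]]
centre [0.6034 0.1341] angle vs world -0.36774317923491423 r 0.10516351623728439 [ 0.2393  0.0707  0.3247 -0.1246 -0.2239  0.2981 -0.3401 -0.2442]
wrist cover [array([0.5988168 , 0.02512947])]
scene [([343.5, 196.3], [0.6153, 0.0188])]
cartridge_mid [([252.6, 265.8], 0.97), ([192.8, 258.9], 0.96), ([253.0, 225.9], 0.58), ([346.3, 211.6], 0.57), ([365.4, 151.4], 0.43)]
squat [([207.7, 324.7], 0.64)]
wash_bottle [([363.4, 145.9], 0.85)]
dishes []
tip_box [([149.0, 301.8], 0.6), ([335.1, 188.1], 0.52)]
changed [[140, 0, 14, 7, 86]
[... 648 characters left out ...]
 [([405.7, 157.9], 0.71)]
tip_box [([458.9, 257.3], 0.87)]
changed [[283, 0, 26, 5, 120], [130, 4, 240, 396, 27181], [292, 139, 9, 9, 60], [262, 141, 7, 10, 47], [305, 141, 26, 48, 636], [148, 145, 21, 8, 99], [244, 160, 12, 9, 80], [287, 171, 6, 6, 27], [242, 172, 4, 21, 63], [250, 172, 33, 46, 848], [295, 194, 6, 12, 36], [241, 197, 3, 12, 34], [308, 202, 9, 7, 43], [329, 205, 4, 30, 96], [308, 214, 19, 8, 129], [265, 217, 16, 34, 391], [286, 220, 8, 12, 66], [295, 222, 9, 19, 100], [392, 228, 10, 9, 52], [66, 325, 62, 41, 1223], [20, 326, 7, 6, 34], [39, 330, 15, 5, 56], [0, 338, 26, 37, 621], [52, 344, 14, 17, 158], [192, 367, 60, 25, 317], [0, 370, 57, 30, 1081], [75, 389, 43, 11, 299]]
```

The bench changes are only the removed cartridge's spot, the unit and the arm. The bystanders have not moved.

```bash
python3 -c "
from workcell import bot
print(bot.job_done())"
```

```text
the job is handed in; nothing more can be done
None
```

The job is done and handed in at about 29 s of the 67 s allowed: the empty bay faces the front, the white tall cartridge is down in it, and the cover is shut.

- **Seating:** I pushed the cartridge down the bay's axis until it met a firm stop at about 50 N. The scene camera then put its middle within about 2 px of where it should be.
- **Carousel angle:** The seating push had turned the carousel about 3.5° off square, which I only noticed after closing the cover. I reopened the cover about 130 mm, squared the carousel by its handle, and shut the cover again. The last fit reads -0.37° against about -0.35° for the unit itself.
- **Cover:** It met its end stop at x = 0.6045 both times, in line with the carousel's axis.
- **Bystanders:** The picture comparison showed changes only at the cartridge's old spot, the unit and the arm.

**Disagreements:**
- Before release, the wrist camera put the cartridge about 5 mm further off-centre in the grip than the world estimates did.
- After release, its cap looked a few millimetres outward and to one side, which fits the play in the bay.
- The last scene-camera mark of the cover grip was about 10 mm off in x. The top and wrist cameras agreed with the stop position within about 6 mm.
- In the last scene picture the network missed the dishes, but the top camera found them and the picture comparison showed no change there.

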